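# Clamp two lock plates with a T-bolt in a slotted filing fixture

## Task

Take the T-bolt out of its grey holder by its long square nut, pass its oblong head lengthwise down through the window of the hold-down bar into the T-slot of the filing fixture, and turn it clockwise until the head stops square across the slot, under the slot's lips. Then go on turning the nut clockwise, regrasping as needed, until it clamps the bar down firmly onto the two brass lock plates, and let go. Leave the other things on the counter where they lie.

Things in the scene. Friction and masses are not known exactly. Their poses are not given: they have to be found in the camera images.
- bolt_head (a point): Centre of the T-bolt's head (loose steel bolt, upright, 80 mm tall, 0.2 kg): 8 mm thick, 32.8 mm long (x axis), 16 mm wide (y); z up along the 10 mm stem; a round neck 16.6 mm dia, 8 mm high on top of the head. Same after a half turn. Two opposite corners are cut away: in the slot it turns clockwise (from above) a quarter turn and stops square on the inner walls; anticlockwise it jams.
- nut: Long square nut on the bolt, steel, 26 mm across flats (faces along its x and y). Origin on the bolt's axis at the height to grip: the square reaches 22 mm below to 14 mm above it; below that a round flange 36 mm dia, 4 mm thick. At the start it is about 62.5 mm above the head's centre, its faces up to 20 degrees off the head's sides.
- nut_flange (a point): Centre of the flange's underside, 26 mm below the nut's origin; it bears on the bar. The nut turns on the bolt with 0.07 N m friction, so the bolt turns along while its head is free; once that stops, each radian clockwise (from above) screws the nut 4 mm down (quick self-locking thread). From there it takes 2 to 3.2 rad, several grasps; then the torque rises steeply: stop at 0.25 to 0.4 N m.
- holder: Fixed grey plastic block 64 x 50 x 14 mm (x, y, z), origin at the centre of its underside, with a pocket 36 x 19.5 mm, 8 mm deep, its long side along x, in which the bolt's head stands.
- fixture: Fixed aluminium slotted base 180 x 120 x 28 mm, origin under its centre. A T-slot runs along its x axis, mid-width: mouth 19 mm wide between lips from 18.5 to 28 mm height; inside 33.2 mm wide, from the floor at 8 mm up to the lips. Two brass lock plates 6 mm thick lie on it, one each side of the slot.
- bar: Sprung steel hold-down bar of the fixture, 50 mm (x, along the slot) x 104 mm (y) x 8 mm. Origin: centre of its window at the top face, straight above the fixture's origin, axes alike. Window 40 mm in x, 19 mm in y. Top 46 mm above the counter when free; it goes 4 mm straight down (springs, 5 to 11 N) until it rests on the brass plates.
- key_gauge: Bystander: pale grey plastic key gauge, 90 x 30 x 5 mm flat plate with four windows, origin under its centre.
- lever_tumbler: Bystander: flat brass lever tumbler, about 52 x 22 x 5 mm, origin under its middle.
- door_stop: Bystander: steel door stop, a turned foot 44 mm dia, 42 mm tall, origin under its centre.
- nylon_spacer: Bystander: white nylon spacer ring, 22 mm dia, 18 mm tall, origin under its centre.
- padlock: Bystander: brass padlock lying flat, body 46 x 38 x 22 mm, shackle to +x, origin under the body's centre.
- spare_screw: Bystander: small steel screw lying beside the holder, 42 mm long, 13 mm dia, origin on the counter under its middle.
- screwdriver: Bystander: screwdriver 170 mm long, black handle.
Mind the look-alikes: they are no part of the job. There is more than one size of the fixture; the one meant has the size given above. Leave any red look-alike of the part that bears bolt_head alone.

How it is judged:
On the way, in this order (a step that is already met when the one before it is completed fails the run):
1. the bolt's head is down inside the T-slot, lengthwise, below the lips (z of bolt_head in the frame of fixture below 0.0162 m and x of bolt_head in the frame of fixture between -0.008 and 0.008 m and y of bolt_head in the frame of fixture between -0.006 and 0.006 m and angle between the x axis of bolt_head and the x axis of fixture, either way round below 0.4 rad), for 0.1 s.
2. the head is turned square across the slot, under the lips (z of bolt_head in the frame of fixture below 0.0162 m and x of bolt_head in the frame of fixture between -0.008 and 0.008 m and y of bolt_head in the frame of fixture between -0.006 and 0.006 m and angle between the x axis of bolt_head and the y axis of fixture, either way round below 0.2 rad), for 0.1 s.
At the end, for the whole second after the job is handed in: The head is under the slot's lips below the bar's window (8 mm along, 6 mm across), square within 0.2 rad, upright within 0.1 rad; the bar is down on the plates (0.8 mm) and the nut, at rest and let go, presses on it with over 20 N (all of step 2 and angle between bolt_head's own z axis and vertical below 0.1 rad and z of bar in the frame of fixture below 0.0428 m and contact force between nut and bar above 20 N and angular speed of nut below 0.2 rad/s); the robot touches nothing.
It fails at once if a bystander is shifted by more than 30 mm (distance of any of key_gauge, lever_tumbler, door_stop, nylon_spacer, padlock, spare_screw, screwdriver from where it was at the start of the episode above 0.03 m).
It also fails if it takes over 72 s, if anything falls off the work surface, if the arm or the gripper's body presses on something with over 40 N, if the wrist force passes 120 N, or if a joint passes its speed limit or range.

## Robot

A 7-joint arm with a two-finger parallel gripper is mounted at the origin on the work surface. World frame = base frame: x ahead of the robot, y to its left, z up, the work surface at z = 0. Lengths are in m, angles in rad, forces in N, time in s.
With the tool pointing down it reaches from about 0.4 to 0.85 m from the base axis. Payload 4.5 kg.
Tool frame: the origin (TCP) lies midway between the tips of the shut fingers; the grasp point (between the pads) lies 19 mm behind it (r.hold_point_z is the distance from the TCP to the grasp point, in m); z points along the fingers, y is the direction in which the jaws open and shut (so a half turn about z gives the same grasp; the last joint's range is limited). The gripper opens to 88 mm and grips with 3 to 60 N. Pads are 18 mm wide; open, the fingers measure 123 mm over their backs; the gripper's body (75 mm by 187 mm) begins 45 mm behind the grasp point.
Start: joints at [1.383, 0.689, -0.195, 1.565, 0.157, 0.902, -0.215], TCP at [0.138, -0.61, 0.239] pointing down, gripper open.
Joint ranges: [-3.01, 3.01], [-0.46, 2.08], [-1.47, 1.51], [0.13, 2.56], [-1, 4.14], [0.04, 2.09], [-2.66, 2.66]. Speed limits (rad/s): [2.57, 2.57, 3.14, 3.14, 3.14, 3.14, 3.14].

## Interface

Orientations are given as a unit quaternion [x, y, z, w].
In Python, from plant import r gives the robot as it stands. The module is installed in compiled form; this text tells all that it offers.
- The arm moves only by the tool move_arm, never from a script. Its arguments are lists of equal length, an entry for each row: "turn": the turn, a rotation vector about the tool's x, y, z in units of 2 pi rad (1.0 is 2 pi rad), a list of three; "dp": the shift along the tool's x, y, z in units of 2.5 cm (1.0 is 2.5 cm), a list of three; "jaw": the closure, from -1 (fully open) to 1 (shut), so that 0 is half open. In form: {"turn": [[wx, wy, wz], ...], "dp": [[x, y, z], ...], "jaw": [jaw, ...]}. A call has 1 to 10 rows; each row shifts and turns the commanded pose from where the row before left it, along the tool's axes as they then stand; what a row does not reach is not made up. A row lasts 1/12 s, in which the tool goes at most 41.7 mm and 7.16 degrees, less where a joint would pass 70% of its speed; a pose out of reach is approached as far as the arm can. A call with a number of a shift or a turn outside -1 to 1 is refused whole. A call with a gripper value outside its range is refused whole. The fingers move at their own pace and stop on an object; "newtons" is the grip in N (left out, the last holds). Time passes only in rows, so rows that do not move let the fingers close. It gives the time, the measured TCP pose, the force and the opening at its end, in the units of the state.
- r.get_state(): the state, without advancing time (a new reading comes with each control period).
- r.snapshot(name): name is "scene" or "top"; returns a dict with "frame" (480x640x3 uint8, blue, green, red), "mtx" (3x3 intrinsics, pixels), "origin" and "orientation" of the camera in the world. Camera axes: x right, y up, looking along -z (the intrinsics and any distortion apply to the point x, -y, -z); pixel columns grow to the right and rows downward; lengths in m; the calibration is good to about 2 mm. A picture is of the moment at which its call begins. There is no depth.
- r.finish_job(): hands the job in, once; it reports no verdict.
The state is a dict: "clock": time; "q": joint angles; "qd": joint speeds; "joint_torque": joint torques, N m; "tool_pos": TCP position; "eef_rot": TCP orientation; "contact_force": force on the tool from outside, world axes, zero at the start; "moment": the same for the moment, N m; "opening": opening from 0.0 (shut) to 1.0 (fully open).
Only numpy, scipy, OpenCV 4.12 (cv2) and the standard library are available. Lean on these libraries where they do the work, as an engineer would, in place of code of your own. Each camera call takes 0.05 s, during which the arm holds its last target.

## Working session

There is one attempt and no reset: what is moved stays moved. The work goes in short steps, Python scripts to look and compute and a tool call to move; the robot and the scene stay as the last step left them, time stands still between calls to the robot, and variables do not carry over. Pictures are saved under pics/ and viewed, and the job is handed in when it is done.

Besides the shell and the picture viewer there is one more tool, called after "Emit:" as a command line: name --argument value ..., lists and objects as JSON in quotes. move_arm: Moves the arm, as the interface text tells. Shifts and turns lie within -1 to 1; 1 stands for 2.5 cm of shift or 2 pi rad of turn. Its arguments: {"type":"object","properties":{"turn":{"type":"array","items":{"type":"array","items":{"type":"number","minimum":-1,"maximum":1}}},"dp":{"type":"array","items":{"type":"array","items":{"type":"number","minimum":-1,"maximum":1}}},"jaw":{"type":"array","items":{"type":"number"}},"newtons":{"type":"number"}},"required":["turn","dp","jaw"]}

```bash
mkdir -p pics; ls; cat > h.py <<'E'
import numpy as np, cv2
from scipy.spatial.transform import Rotation as R
from plant import r
def snap(n,f):
    s=r.snapshot(n); cv2.imwrite('pics/'+f,s['frame']); np.savez('pics/'+f+'.npz',**{k:np.array(v) for k,v in s.items()}); return s
def load(f): return dict(np.load('pics/'+f+'.npz'))
def ray(s,u,v):
    d=np.linalg.inv(s['mtx'])@np.array([u,v,1.]); d=np.array([d[0],-d[1],-d[2]])
    return np.array(s['origin']),R.from_quat(s['orientation']).apply(d)
def onz(s,u,v,z):
    o,d=ray(s,u,v); return o+d*(z-o[2])/d[2]
def proj(s,p):
    c=R.from_quat(s['orientation']).inv().apply(np.array(p)-s['origin']); q=np.array([c[0],-c[1],-c[2]]); w=s['mtx']@q; return w[:2]/w[2]
E
python3 - <<'E'
from h import *
for n in('scene','top'):
    s=snap(n,n+'0.png'); print(s.keys(),s['mtx'],s['origin'],s['orientation'])
print(r.get_state(), r.hold_point_z)
E
```

```text
pics
dict_keys(['frame', 'mtx', 'origin', 'orientation']) [[549.92845786   0.         311.87291858]
 [  0.         549.92845786 236.52404686]
 [  0.           0.           1.        ]] [ 1.36116431 -0.0079311   0.69527332] [0.31238075 0.31925125 0.65632578 0.60805705]
dict_keys(['frame', 'mtx', 'origin', 'orientation']) [[511.23207939   0.         315.56884233]
 [  0.         511.23207939 245.26244277]
 [  0.           0.           1.        ]] [ 0.3725385  -0.06018577  1.29663919] [-0.03721668  0.04201869  0.70989151 -0.70207078]
{'clock': 0.1, 'q': array([ 1.38283731,  0.68986464, -0.19452794,  1.56617345,  0.15730834,
        0.90249161, -0.21509456]), 'qd': array([-5.40103822e-04, -1.27850318e-03, -1.12093538e-03, -2.34079747e-03,
       -1.42420994e-03,  5.65794332e-05, -7.18002903e-04]), 'joint_torque': array([-3.76038850e-03, -5.28498030e+01, -1.27155595e+00, -1.53835380e+01,
       -5.25184732e-02,  2.00352610e-03,  6.71824000e-05]), 'tool_pos': array([ 0.13731201, -0.60918947,  0.23803031]), 'eef_rot': array([ 9.93854173e-01,  1.10694559e-01, -1.42037336e-04, -7.59648354e-04]), 'contact_force': array([0.35726112, 0.32888016, 0.19680878]), 'moment': array([ 0.08362677, -0.04505819, -0.02151398]), 'opening': 1.0006719480728632} 0.0187
```

View pics/scene0.png

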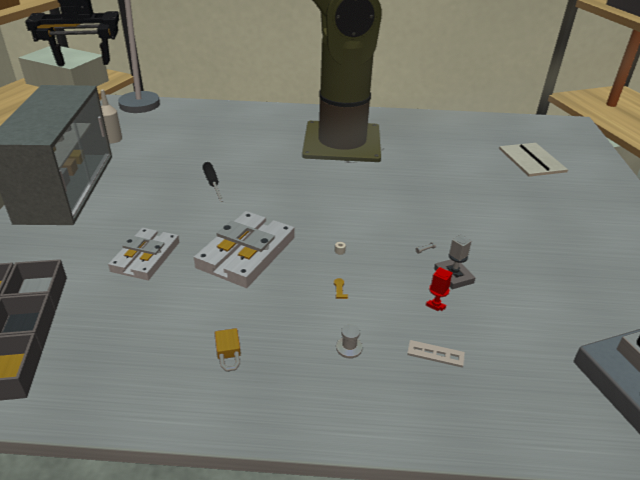

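View pics/top0.png

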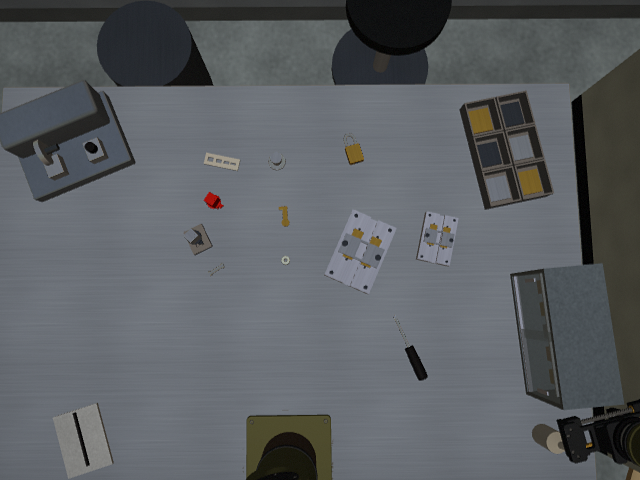

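The scene view shows two fixtures: large at scene (245,247) / top (361,251), and small at scene (145,252) / top (438,238). There is also a grey bolt in its holder at scene (458,258) / top (197,238), and a red look-alike at scene (438,288) / top (213,200). I'll measure them and check with enlarged crops.

```bash
python3 - <<'E'
from h import *
t=load('top0.png');s=load('scene0.png')
def crop(im,x,y,w,h,k): return cv2.resize(im[y:y+h,x:x+w],(w*k,h*k),interpolation=cv2.INTER_CUBIC)
cv2.imwrite('pics/c1.png',np.hstack([crop(t['frame'],315,205,90,95,6)[:, :], ]))
cv2.imwrite('pics/c2.png',crop(t['frame'],170,185,75,95,6))
cv2.imwrite('pics/c3.png',crop(s['frame'],400,225,90,90,6))
cv2.imwrite('pics/c4.png',crop(s['frame'],185,200,120,90,6))
for a,b in(((355,210),(397,228)),((397,228),(369,293)),((427,211),(460,217)),((460,217),(449,266))):
    print(np.linalg.norm(onz(t,*a,.028)-onz(t,*b,.028)))
print(onz(t,361,251,.046),onz(t,198,243,0))
E
```

```text
0.11455364578803955
0.1777615476836893
0.08420084848057587
0.12749423075888444
[ 0.49789433 -0.18109696  0.046     ] [0.52749613 0.22988355 0.        ]
```

View pics/c1.png

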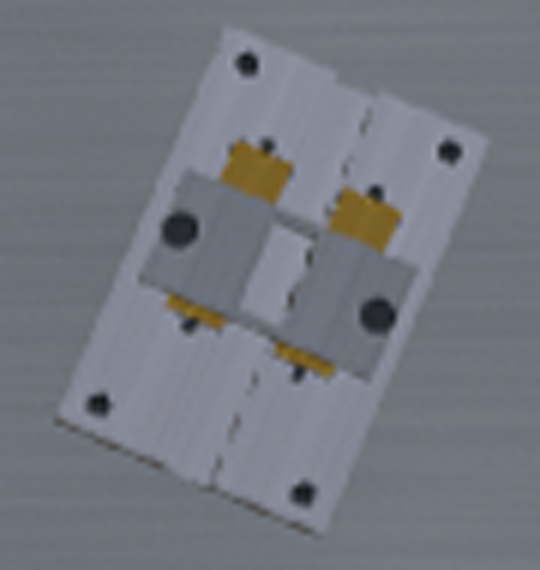

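View pics/c2.png

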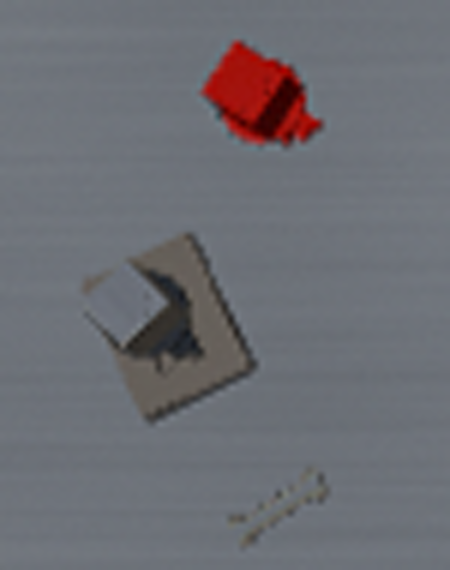

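View pics/c3.png

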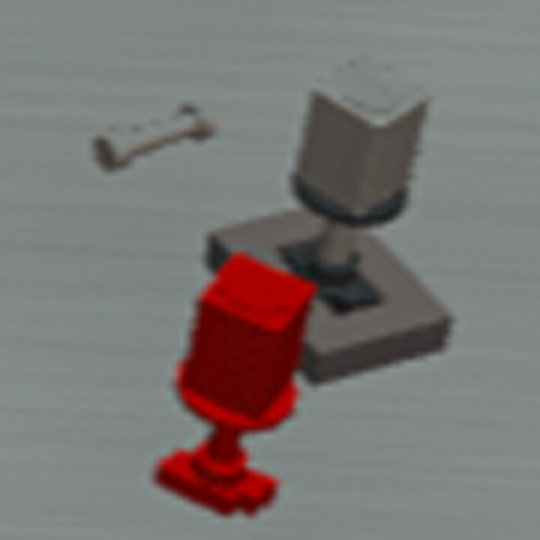

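View pics/c4.png

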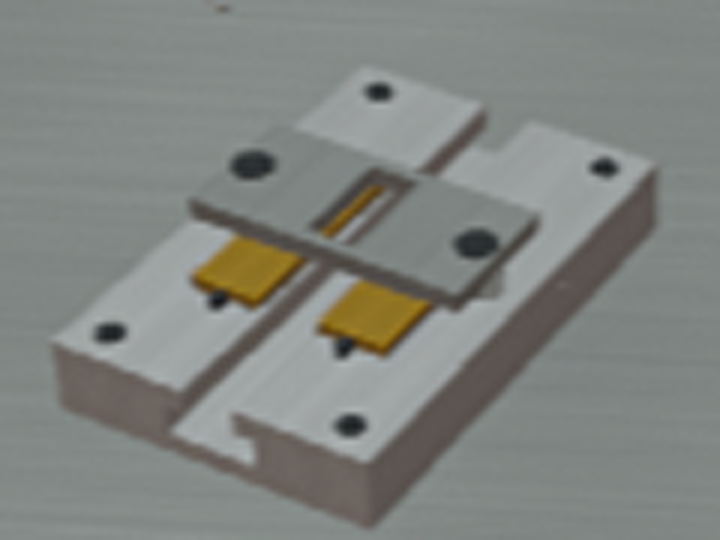

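The large fixture (top 361,251) measures about 178 x 115 mm, which fits 180 x 120. The small one is about 127 x 84 mm, so it is out. The crops confirm the grey bolt in its holder (top nut face about (190,236)); the red one stands apart at (213,200). Next I'll locate both precisely.

```bash
cat > m.py <<'E'
from h import *
t=load('top0.png');s=load('scene0.png')
def blobs(im,x,y,w,h,thr):
    g=im[y:y+h,x:x+w].max(2); k=8
    G=cv2.resize(g,None,fx=k,fy=k,interpolation=cv2.INTER_CUBIC)
    n,l,st,c=cv2.connectedComponentsWithStats((G<thr).astype(np.uint8))
    return [((c[i]+.5)/k-.5+[x,y],st[i,4]/k/k) for i in range(1,n) if st[i,4]>k*k*2]
E
python3 - <<'E'
from m import *
for q in blobs(t['frame'],320,205,80,95,90): print('t',q, onz(t,*q[0],.028))
for q in blobs(s['frame'],190,205,110,85,80): print('s',q, onz(s,*q[0],.028))
E
```

```text
t (array([355.80612041, 215.19467703]), np.float64(9.796875)) [ 0.59033499 -0.17170167  0.028     ]
t (array([359.08342275, 228.98631974]), np.float64(3.640625)) [ 0.55522089 -0.17921458  0.028     ]
t (array([389.47801303, 229.80354235]), np.float64(9.59375)) [ 0.55234804 -0.25544025  0.028     ]
t (array([377.19950331, 236.83857616]), np.float64(4.71875)) [ 0.53489041 -0.22417972  0.028     ]
t (array([344.55612848, 242.83016947]), np.float64(29.734375)) [ 0.52066265 -0.1421536   0.028     ]
t (array([377.48173285, 257.12942328]), np.float64(28.921875)) [ 0.48390173 -0.22361275  0.028     ]
t (array([346.2516129 , 258.58225806]), np.float64(4.84375)) [ 0.48111682 -0.14567612  0.028     ]
t (array([364.37383829, 266.58155204]), np.float64(4.203125)) [ 0.46066657 -0.19039994  0.028     ]
t (array([331.02664729, 271.93653101]), np.float64(10.078125)) [ 0.44826077 -0.10725421  0.028     ]
t (array([365.11868594, 286.85294656]), np.float64(10.671875)) [ 0.41038087 -0.19113351  0.028     ]
s (array([247.71718037, 214.89240868]), np.float64(6.84375)) [ 0.41151199 -0.19196707  0.028     ]

[... 486 characters left out ...]
0.028     ]
s (array([263.99719551, 240.27620192]), np.float64(24.375)) [ 0.49626351 -0.14574118  0.028     ]
s (array([234.21508097, 240.55086032]), np.float64(7.71875)) [ 0.50270381 -0.20446106  0.028     ]
s (array([247.05365566, 245.33048349]), np.float64(13.25)) [ 0.5156478  -0.17666142  0.028     ]
s (array([221.07805907, 249.3164557 ]), np.float64(7.40625)) [ 0.53285484 -0.22483117  0.028     ]
s (array([202.95535714, 255.05449507]), np.float64(9.515625)) [ 0.55358484 -0.25579882  0.028     ]
s (array([242.13054435, 257.1577621 ]), np.float64(7.75)) [ 0.55300755 -0.18015437  0.028     ]
s (array([243.04654255, 270.46029635]), np.float64(10.28125)) [ 0.59156741 -0.17196777  0.028     ]
```

```bash
python3 - <<'E'
from m import *
im=t['frame'][218:262,178:220]; G=cv2.resize(im,None,fx=14,fy=14,interpolation=cv2.INTER_CUBIC)
im2=s['frame'][228:295,425:480]; G2=cv2.resize(im2,None,fx=9,fy=9,interpolation=cv2.INTER_CUBIC)
# grid labels
for G_,x0,y0,k in((G,178,218,14),(G2,425,228,9)):
    for i in range(0,G_.shape[1]//k,5): cv2.putText(G_,str(x0+i),(i*k,10),0,.35,(0,255,255),1); cv2.line(G_,(i*k+k//2,12),(i*k+k//2,18),(0,255,255),1)
    for i in range(0,G_.shape[0]//k,5): cv2.putText(G_,str(y0+i),(0,i*k+k//2),0,.35,(0,255,255),1); cv2.line(G_,(25,i*k+k//2),(30,i*k+k//2),(0,255,255),1)
cv2.imwrite('pics/d1.png',G);cv2.imwrite('pics/d2.png',G2)
E
```

```text
(no output)
```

View pics/d1.png

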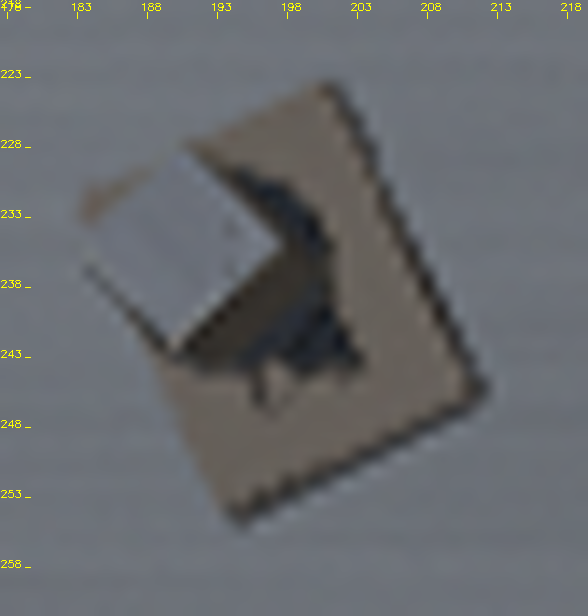

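View pics/d2.png

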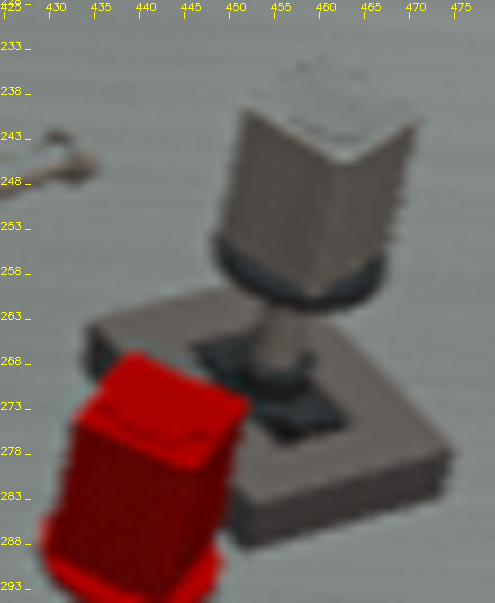

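```bash
python3 - <<'E'
from m import *
f=lambda a,x0,y0,k:((a[0]+.5)/k-.5+x0,(a[1]+.5)/k-.5+y0)
z=.0865
T=[onz(t,*f(a,178,218,14),z) for a in((183,147),(285,245),(175,350),(80,250))]
S=[onz(s,*f(a,425,228,9),z) for a in((245,108),(345,163),(415,122),(320,62))]
for P in(T,S):
    P=np.array(P)[:,:2]; print(P.round(4).tolist(),P.mean(0)); 
    for i in range(4):
        d=P[(i+1)%4]-P[i]; print(np.hypot(*d).round(4),np.degrees(np.arctan2(d[1],d[0])).round(1))
# holder top corners z=.014
H=[onz(t,*f(a,178,218,14),.014)[:2] for a in((330,85),(483,385),(238,515))]
print(H,[ (np.hypot(*(H[i+1]-H[i])),np.degrees(np.arctan2(*(H[i+1]-H[i])[::-1]))) for i in(0,1)], (H[0]+H[2])/2)
H=[onz(s,*f(a,425,228,9),.014)[:2] for a in((90,325),(252,500),(448,450))]
print(H,[ (np.hypot(*(H[i+1]-H[i])),np.degrees(np.arctan2(*(H[i+1]-H[i])[::-1]))) for i in(0,1)], (H[0]+H[2])/2)
E
```

```text
[[0.5533, 0.2287], [0.5363, 0.2111], [0.5185, 0.2295], [0.5358, 0.2459]] [0.53596923 0.2287764 ]
0.0245 -134.1
0.0256 134.0
0.0239 43.5
0.0246 -44.5
[[0.5375, 0.2102], [0.5542, 0.228], [0.539, 0.2445], [0.5199, 0.2281]] [0.53765619 0.22768868]
0.0244 46.7
0.0225 132.7
0.0252 -139.2
0.025 -45.5
[array([0.57521434, 0.21959772]), array([0.52027501, 0.19133452]), array([0.49722978, 0.23504595])] [(np.float64(0.06178300098905597), np.float64(-152.77672327884105)), (np.float64(0.049414292789041), np.float64(117.79877356608004))] [0.53622206 0.22732184]
[array([0.52150221, 0.19163999]), array([0.57592137, 0.21896062]), array([0.55620144, 0.2626072 ])] [(np.float64(0.06089221555747956), np.float64(26.658509867251652)), (np.float64(0.04789467314688682), np.float64(114.31390446426356))] [0.53885182 0.2271236 ]
```

```bash
cat >> h.py <<'E'
def go(target,psi=None):
    """needed move in tool units; psi=desired world angle of tool y (deg)"""
    st=r.get_state(); Rm=R.from_quat(st['eef_rot']); p=np.array(st['tool_pos'])
    M=Rm.as_matrix(); cur=np.degrees(np.arctan2(M[1,1],M[0,1]))
    print('t',round(st['clock'],2),'p',p.round(4),'psi',cur.round(2),'tilt',M[:2,2].round(4),'open',round(st['opening'],3),'F',np.round(st['contact_force'],2),'M',np.round(st['moment'],3),'q',np.round(st['q'],2))
    if target is not None: print(' dp units',(Rm.inv().apply(np.array(target)-p)/.025).round(3))
    if psi is not None: print(' turn units z', ((cur-psi)/360).round(4),'(deg cw',round(cur-psi,2),')')
E
python3 - <<'E'
from h import *
go([.45,-.30,.24],135)
E
```

```text
t 0.1 p [ 0.1373 -0.6092  0.238 ] psi -77.29 tilt [-0.0005  0.0015] open 1.001 F [0.36 0.33 0.2 ] M [ 0.084 -0.045 -0.022] q [ 1.38  0.69 -0.19  1.57  0.16  0.9  -0.22]
 dp units [14.922 -9.313 -0.066]
 turn units z -0.5897 (deg cw -212.29 )
```

Emit:
move_arm --turn '[[0, 0, 0], [0, 0, 0], [0, 0, 0], [0, 0, 0], [0, 0, 0], [0, 0, 0], [0, 0, 0], [0, 0, 0], [0, 0, 0], [0, 0, 0]]' --dp '[[0.5, -0.3, 0], [1, -0.62, 0], [1, -0.62, 0], [1, -0.62, 0], [1, -0.62, 0], [1, -0.62, 0], [1, -0.62, 0], [1, -0.62, 0], [1, -0.62, 0], [1, -0.62, 0]]' --jaw '[-1, -1, -1, -1, -1, -1, -1, -1, -1, -1]' --newtons 30

```text
clock: 0.93
tool_pos: [0.3381, -0.4116, 0.2387]
eef_rot: [0.994, 0.111, 0.0, -0.0]
contact_force: [-1.5, -0.4, 0.3]
opening: 0.999
```

Emit:
move_arm --turn '[[0, 0, 0], [0, 0, 0], [0, 0, 0], [0, 0, 0], [0, 0, 0], [0, 0, -0.0195], [0, 0, -0.0195], [0, 0, -0.0195], [0, 0, -0.0195], [0, 0, -0.0195]]' --dp '[[1, -0.62, 0], [1, -0.62, 0], [1, -0.62, 0], [1, -0.62, 0], [1, -0.62, 0], [0, 0, 0], [0, 0, 0], [0, 0, 0], [0, 0, 0], [0, 0, 0]]' --jaw '[-1, -1, -1, -1, -1, -1, -1, -1, -1, -1]'

```text
clock: 1.77
tool_pos: [0.4418, -0.3094, 0.2386]
eef_rot: [0.913, 0.409, -0.0, -0.0]
contact_force: [0.4, 0.7, 0.1]
opening: 0.999
```

```bash
python3 - <<'E'
from h import *
go([.537,.228,.2],135)
E
```

```text
t 1.77 p [ 0.4418 -0.3094  0.2386] psi -41.76 tilt [-0.0004  0.0007] open 0.999 F [0.41 0.65 0.08] M [-0.031 -0.005  0.095] q [ 0.73  0.59 -0.34  1.82  0.26  0.78 -0.47]
 dp units [ 18.569 -11.476   1.558]
 turn units z -0.491 (deg cw -176.76 )
```

Emit:
move_arm --turn '[[0, 0, 0], [0, 0, 0], [0, 0, 0], [0, 0, 0], [0, 0, 0], [0, 0, 0], [0, 0, 0], [0, 0, 0], [0, 0, 0], [0, 0, 0]]' --dp '[[0.93, -0.574, 0], [0.93, -0.574, 0], [0.93, -0.574, 0], [0.93, -0.574, 0], [0.93, -0.574, 0], [0.93, -0.574, 0], [0.93, -0.574, 0], [0.93, -0.574, 0], [0.93, -0.574, 0], [0.93, -0.574, 0]]' --jaw '[-1, -1, -1, -1, -1, -1, -1, -1, -1, -1]'

```text
clock: 2.6
tool_pos: [0.4909, -0.0399, 0.2387]
eef_rot: [0.914, 0.406, -0.0, -0.0]
contact_force: [-0.1, 0.2, -0.5]
opening: 1.0
```

Emit:
move_arm --turn '[[0, 0, 0], [0, 0, 0], [0, 0, 0], [0, 0, 0], [0, 0, 0], [0, 0, 0], [0, 0, 0], [0, 0, 0], [0, 0, 0], [0, 0, 0]]' --dp '[[0.93, -0.574, 0], [0.93, -0.574, 0], [0.93, -0.574, 0], [0.93, -0.574, 0], [0.93, -0.574, 0], [0.93, -0.574, 0], [0.93, -0.574, 0], [0.93, -0.574, 0], [0.93, -0.574, 0], [0.93, -0.574, 0]]' --jaw '[-1, -1, -1, -1, -1, -1, -1, -1, -1, -1]'

```text
clock: 3.43
tool_pos: [0.5402, 0.2286, 0.2386]
eef_rot: [0.914, 0.406, -0.0, -0.0]
contact_force: [0.1, 0.1, -0.5]
opening: 1.002
```

Emit:
move_arm --turn '[[0, 0, -0.0195], [0, 0, -0.0195], [0, 0, -0.0195], [0, 0, -0.0195], [0, 0, -0.0195], [0, 0, -0.0195], [0, 0, -0.0195], [0, 0, -0.0195], [0, 0, -0.0195], [0, 0, -0.0195]]' --dp '[[0, 0, 0], [0, 0, 0], [0, 0, 0], [0, 0, 0], [0, 0, 0], [0, 0, 0], [0, 0, 0], [0, 0, 0], [0, 0, 0], [0, 0, 0]]' --jaw '[-1, -1, -1, -1, -1, -1, -1, -1, -1, -1]'

```text
clock: 4.27
tool_pos: [0.5402, 0.2271, 0.2386]
eef_rot: [0.512, 0.859, -0.0, -0.0]
contact_force: [0.4, 1.0, -0.3]
opening: 1.001
```

Emit:
move_arm --turn '[[0, 0, -0.0195], [0, 0, -0.0195], [0, 0, -0.0195], [0, 0, -0.0195], [0, 0, -0.0195], [0, 0, -0.0195], [0, 0, -0.0195], [0, 0, -0.0195], [0, 0, -0.0195], [0, 0, -0.0195]]' --dp '[[0, 0, 0], [0, 0, 0], [0, 0, 0], [0, 0, 0], [0, 0, 0], [0, 0, 0], [0, 0, 0], [0, 0, 0], [0, 0, 0], [0, 0, 0]]' --jaw '[-1, -1, -1, -1, -1, -1, -1, -1, -1, -1]'

```text
clock: 5.1
tool_pos: [0.5403, 0.227, 0.2386]
eef_rot: [-0.075, 0.997, -0.0, -0.0]
contact_force: [0.2, 0.2, -0.1]
opening: 1.0
```

```bash
python3 - <<'E'
from h import *
go([.537,.228,.14],135)
E
```

```text
t 5.1 p [0.5403 0.227  0.2386] psi 98.63 tilt [-0.0006 -0.0003] open 1.0 F [ 0.17  0.23 -0.1 ] M [ 0.085 -0.157  0.036] q [ 0.03  0.79 -0.95  1.67  0.71  1.07  0.58]
 dp units [0.121 0.061 3.943]
 turn units z -0.101 (deg cw -36.37 )
```

Emit:
move_arm --turn '[[0, 0, -0.0195], [0, 0, -0.0195], [0, 0, -0.0195], [0, 0, -0.0195], [0, 0, -0.0195], [0, 0, -0.0035], [0, 0, 0], [0, 0, 0], [0, 0, 0], [0, 0, 0]]' --dp '[[0, 0, 0], [0, 0, 0], [0, 0, 0], [0, 0, 0], [0, 0, 0], [0, 0, 0], [0, 0, 0.8], [0, 0, 0.9], [0, 0, 0.9], [0, 0, 0.9]]' --jaw '[-1, -1, -1, -1, -1, -1, -1, -1, -1, -1]'

```text
clock: 5.93
tool_pos: [0.5408, 0.2267, 0.1504]
eef_rot: [-0.378, 0.926, -0.0, 0.0]
contact_force: [-0.4, -0.0, -0.4]
opening: 1.001
```

```bash
python3 - <<'E'
from h import *
go([.5366,.2283,.055],135)
for n in('scene','top'):
    s=snap(n,n+'1.png')
    if n=='scene': im=s['frame'][150:300,390:540]
    else: im=s['frame'][170:290,130:280]
    cv2.imwrite('pics/e_%s.png'%n,cv2.resize(im,None,fx=4,fy=4,interpolation=cv2.INTER_CUBIC))
E
```

```text
t 5.93 p [0.5408 0.2267 0.1504] psi 134.45 tilt [ 0.     -0.0001] open 1.001 F [-0.38 -0.01 -0.37] M [ 0.059 -0.125 -0.009] q [ 0.06  0.95 -1.02  1.74  0.95  1.02  1.02]
 dp units [0.075 0.162 3.814]
 turn units z -0.0015 (deg cw -0.55 )
```

View pics/e_scene.png

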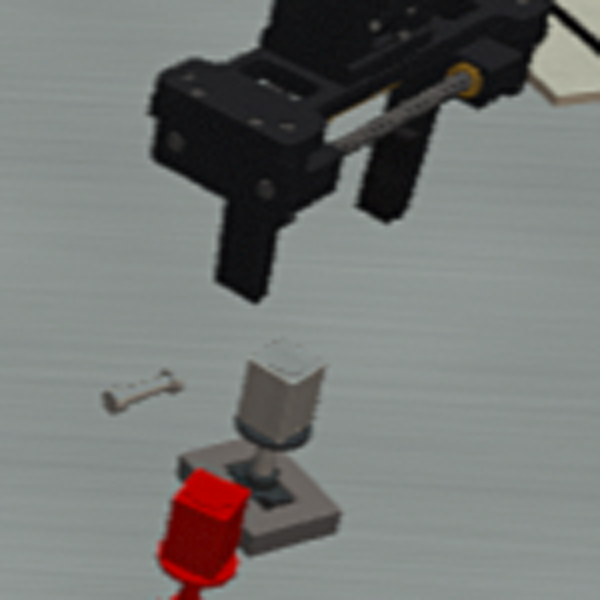

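View pics/e_top.png

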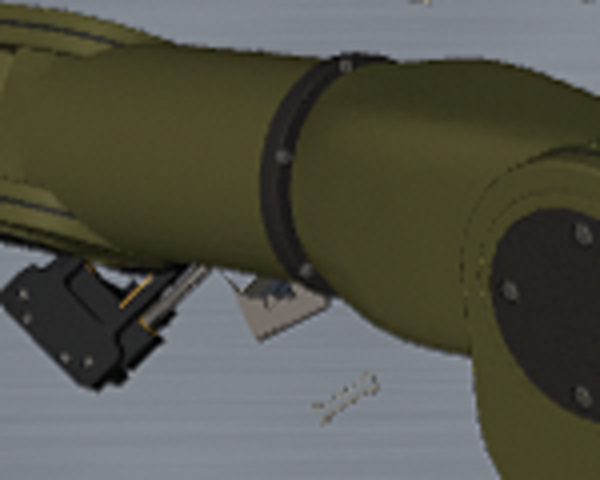

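Emit:
move_arm --turn '[[0, 0, -0.0015], [0, 0, 0], [0, 0, 0], [0, 0, 0], [0, 0, 0], [0, 0, 0]]' --dp '[[0.075, 0.162, 0.7], [0, 0, 0.8], [0, 0, 0.8], [0, 0, 0.8], [0, 0, 0.7], [0, 0, 0]]' --jaw '[-0.3, -0.3, -0.3, -0.3, -0.3, -0.3]'

```text
clock: 6.53
tool_pos: [0.5361, 0.2271, 0.0545]
eef_rot: [-0.383, 0.924, -0.001, -0.002]
contact_force: [0.7, -0.0, 0.8]
opening: 0.651
```

```bash
python3 - <<'E'
from h import *
go([.5366,.2283,.054],135)
s=snap('scene','scene2.png'); cv2.imwrite('pics/e2.png',cv2.resize(s['frame'][190:310,390:520],None,fx=5,fy=5,interpolation=cv2.INTER_CUBIC))
E
```

```text
t 6.53 p [0.5361 0.2271 0.0545] psi 135.04 tilt [-0.0029 -0.0025] open 0.651 F [ 0.65 -0.04  0.81] M [ 0.066 -0.072  0.01 ] q [ 0.01  1.07 -0.92  1.8   1.11  0.9   0.9 ]
 dp units [-0.048  0.021  0.02 ]
 turn units z 0.0001 (deg cw 0.04 )
```

View pics/e2.png

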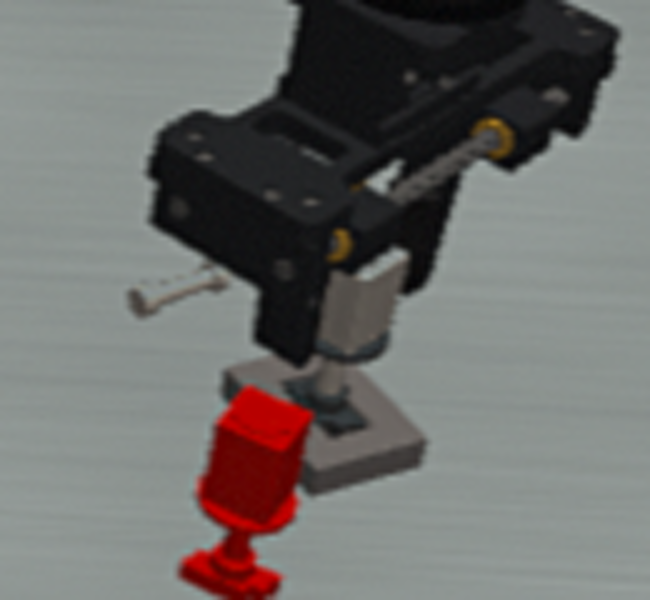

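The fingers straddle the grey nut (crop (360,290)), with the tips just above the flange. I'll close on it.

Emit:
move_arm --turn '[[0, 0, 0], [0, 0, 0], [0, 0, 0], [0, 0, 0], [0, 0, 0], [0, 0, 0], [0, 0, 0], [0, 0, 0]]' --dp '[[-0.04, 0, 0], [0, 0, 0], [0, 0, 0], [0, 0, 0], [0, 0, 0], [0, 0, 0], [0, 0, 0], [0, 0, 0]]' --jaw '[1, 1, 1, 1, 1, 1, 1, 1]' --newtons 30

```text
clock: 7.25
tool_pos: [0.5384, 0.2288, 0.0568]
eef_rot: [-0.383, 0.924, -0.0, 0.001]
contact_force: [0.1, -1.7, 4.6]
opening: 0.294
```

```bash
python3 - <<'E'
from h import *
go([.5366,.2283,.18],135)
E
```

```text
t 7.25 p [0.5384 0.2288 0.0568] psi 135.1 tilt [0.0011 0.0003] open 0.294 F [ 0.08 -1.67  4.55] M [-0.074 -0.152 -0.011] q [ 0.01  1.07 -0.92  1.79  1.11  0.9   0.91]
 dp units [ 0.059  0.034 -4.927]
 turn units z 0.0003 (deg cw 0.1 )
```

Emit:
move_arm --turn '[[0, 0, 0], [0, 0, 0], [0, 0, 0], [0, 0, 0], [0, 0, 0], [0, 0, 0], [0, 0, 0], [0, 0, 0], [0, 0, 0]]' --dp '[[0, 0, -0.3], [0, 0, -0.4], [0, 0, -0.5], [0, 0, -0.7], [0, 0, -0.8], [0, 0, -0.8], [0, 0, -0.8], [0, 0, -0.6], [0, 0, 0]]' --jaw '[1, 1, 1, 1, 1, 1, 1, 1, 1]'

```text
clock: 8.0
tool_pos: [0.539, 0.2302, 0.1825]
eef_rot: [-0.384, 0.923, 0.001, 0.003]
contact_force: [-0.0, 0.1, -2.4]
opening: 0.293
```

```bash
python3 - <<'E'
from h import *
go([.501,-.182,.18],135-51.3)
s=snap('scene','scene3.png'); cv2.imwrite('pics/e3.png',cv2.resize(s['frame'][120:300,390:540],None,fx=4,fy=4,interpolation=cv2.INTER_CUBIC))
E
```

```text
t 8.0 p [0.539  0.2302 0.1825] psi 135.11 tilt [0.0047 0.0035] open 0.293 F [-0.03  0.05 -2.39] M [ 0.087 -0.196 -0.015] q [ 0.07  0.91 -1.05  1.72  0.9   1.06  1.06]
 dp units [ 12.756 -10.559   0.035]
 turn units z 0.1428 (deg cw 51.41 )
```

View pics/e3.png

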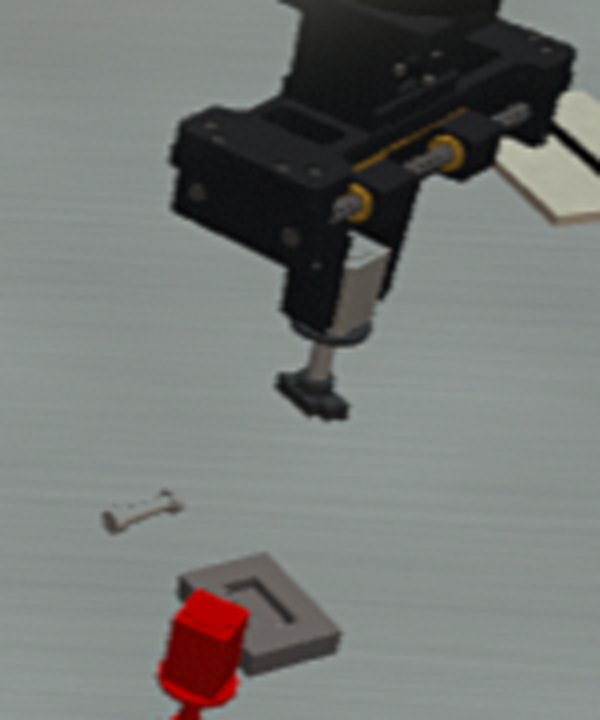

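Emit:
move_arm --turn '[[0, 0, 0], [0, 0, 0], [0, 0, 0], [0, 0, 0], [0, 0, 0], [0, 0, 0], [0, 0, 0], [0, 0, 0], [0, 0, 0], [0, 0, 0]]' --dp '[[0.3, -0.25, 0], [0.6, -0.5, 0], [0.85, -0.7, 0], [0.85, -0.7, 0], [0.85, -0.7, 0], [0.85, -0.7, 0], [0.85, -0.7, 0], [0.85, -0.7, 0], [0.85, -0.7, 0], [0.85, -0.7, 0]]' --jaw '[1, 1, 1, 1, 1, 1, 1, 1, 1, 1]'

```text
clock: 8.88
tool_pos: [0.5129, -0.0224, 0.1772]
eef_rot: [-0.383, 0.924, 0.0, -0.002]
contact_force: [0.2, 0.4, -2.0]
opening: 0.293
```

Emit:
move_arm --turn '[[0, 0, 0], [0, 0, 0], [0, 0, 0], [0, 0, 0], [0, 0, 0], [0, 0, 0], [0, 0, 0], [0, 0, 0], [0, 0, 0]]' --dp '[[0.85, -0.7, 0], [0.85, -0.7, 0], [0.85, -0.7, 0], [0.85, -0.7, 0], [0.7, -0.6, 0], [0.5, -0.42, 0], [0.3, -0.29, 0], [0.2, -0.2, 0], [0, 0, 0]]' --jaw '[1, 1, 1, 1, 1, 1, 1, 1, 1]'

```text
clock: 9.63
tool_pos: [0.5001, -0.1877, 0.1778]
eef_rot: [-0.383, 0.924, 0.0, -0.001]
contact_force: [-0.3, 0.3, -2.0]
opening: 0.294
```

Emit:
move_arm --turn '[[0, 0, 0.0178], [0, 0, 0.0178], [0, 0, 0.0178], [0, 0, 0.0178], [0, 0, 0.0178], [0, 0, 0.0178], [0, 0, 0.0178], [0, 0, 0.0178], [0, 0, 0]]' --dp '[[0, 0, 0], [0, 0, 0], [0, 0, 0], [0, 0, 0], [0, 0, 0], [0, 0, 0], [0, 0, 0], [0, 0, 0], [0, 0, 0]]' --jaw '[1, 1, 1, 1, 1, 1, 1, 1, 1]'

```text
clock: 10.38
tool_pos: [0.5011, -0.1843, 0.179]
eef_rot: [0.054, 0.999, 0.0, 0.0]
contact_force: [0.1, -0.4, -1.1]
opening: 0.296
```

```bash
python3 - <<'E'
from h import *
go([.501,-.182,.14],135-51.3)
s=snap('scene','scene4.png'); cv2.imwrite('pics/e4.png',cv2.resize(s['frame'][120:300,170:350],None,fx=4,fy=4,interpolation=cv2.INTER_CUBIC))
s=snap('top','top4.png'); cv2.imwrite('pics/e4t.png',cv2.resize(s['frame'][180:310,300:450],None,fx=4,fy=4,interpolation=cv2.INTER_CUBIC))
E
```

```text
t 10.38 p [ 0.5011 -0.1843  0.179 ] psi 83.85 tilt [0.0003 0.0004] open 0.296 F [ 0.09 -0.44 -1.06] M [ 0.021 -0.167  0.032] q [ 0.78  0.8  -0.91  1.88  0.82  0.88  0.92]
 dp units [0.015 0.091 1.558]
 turn units z 0.0004 (deg cw 0.15 )
```

View pics/e4.png

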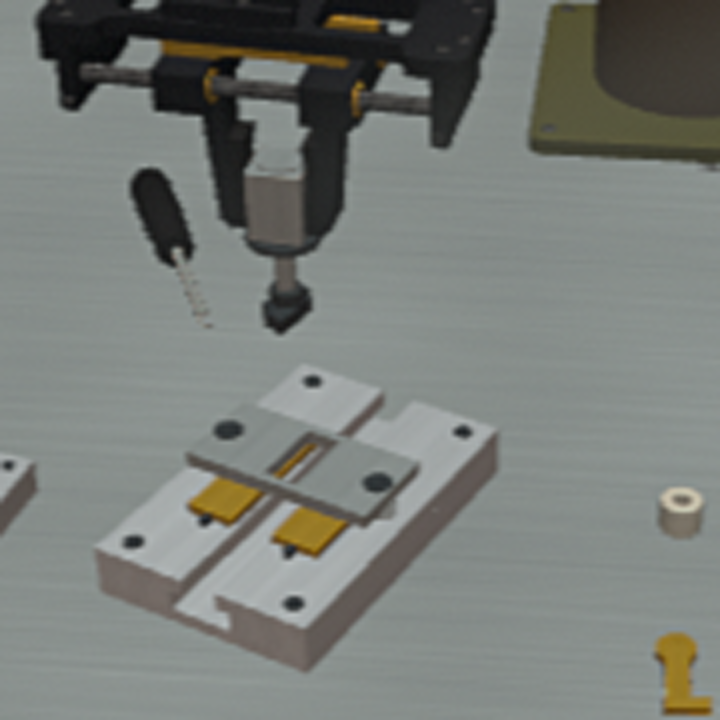

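View pics/e4t.png

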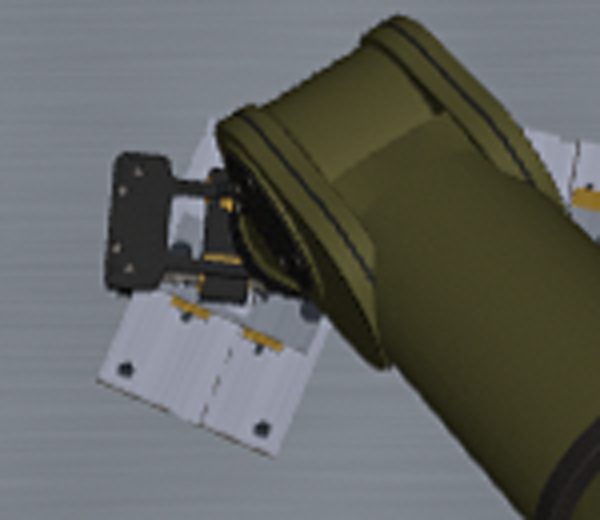

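Emit:
move_arm --turn '[[0, 0, 0], [0, 0, 0], [0, 0, 0], [0, 0, 0], [0, 0, 0], [0, 0, 0]]' --dp '[[0, 0.09, 0.5], [0, 0, 0.7], [0, 0, 0.7], [0, 0, 0.6], [0, 0, 0.3], [0, 0, 0]]' --jaw '[1, 1, 1, 1, 1, 1]'

```text
clock: 10.98
tool_pos: [0.4998, -0.1834, 0.1066]
eef_rot: [0.053, 0.999, 0.001, -0.002]
contact_force: [0.0, -0.5, -2.1]
opening: 0.292
```

```bash
python3 - <<'E'
from h import *
go([.501,-.182,.059],135-51.3)
s=snap('scene','scene5.png'); 
k=9;x0,y0=200,185
G=cv2.resize(s['frame'][y0:y0+65,x0:x0+85],None,fx=k,fy=k,interpolation=cv2.INTER_CUBIC)
# predicted window corners and head bottom corners
a=np.radians(-24.3);ex=np.array([np.cos(a),np.sin(a),0]);ey=np.array([-ex[1],ex[0],0])
def D(p,c): 
    q=(proj(s,p)-[x0,y0]+.5)*k-.5; cv2.circle(G,tuple(int(v) for v in q),2,c,-1)
for sx in(-1,1):
  for sy in(-1,1):
    D(np.array([.5009,-.1817,.046])+sx*.02*ex+sy*.0095*ey,(0,0,255))
    D(np.array([.5009,-.1817,.046])+sx*.025*ex+sy*.052*ey,(255,0,255))
p=np.array(r.get_state()['tool_pos'])
for zz,c in((p[2]-.0508,(0,255,0)),(p[2]-.0428,(0,255,255))):
  for sx in(-1,1):
    for sy in(-1,1):
      D(np.array([p[0],p[1],zz])+sx*.0164*ex+sy*.008*ey,c)
cv2.imwrite('pics/e5.png',G)
E
```

```text
t 10.98 p [ 0.4998 -0.1834  0.1066] psi 83.95 tilt [-0.0036  0.0013] open 0.292 F [ 0.01 -0.5  -2.14] M [ 0.058 -0.19   0.025] q [ 0.73  0.9  -0.81  1.93  0.96  0.76  0.81]
 dp units [-0.048  0.059  1.902]
 turn units z 0.0007 (deg cw 0.25 )
```

View pics/e5.png

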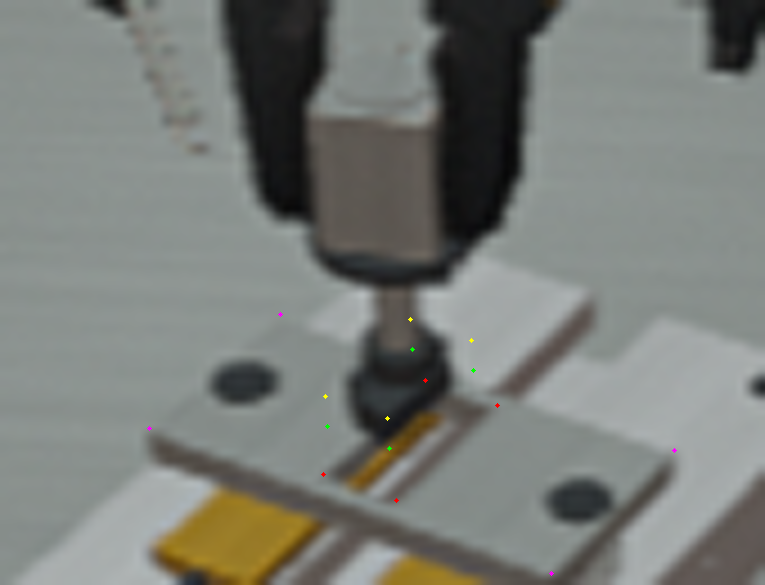

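```bash
python3 - <<'E'
from h import *
s=load('scene5.png')
k=24;x0,y0=230,215
G=cv2.resize(s['frame'][y0:y0+24,x0:x0+32],None,fx=k,fy=k,interpolation=cv2.INTER_CUBIC).astype(float)
G=np.clip(255*(G/255)**.5*1.1,0,255).astype(np.uint8)
cv2.imwrite('pics/e6.png',G)
E
```

```text
(no output)
```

View pics/e6.png

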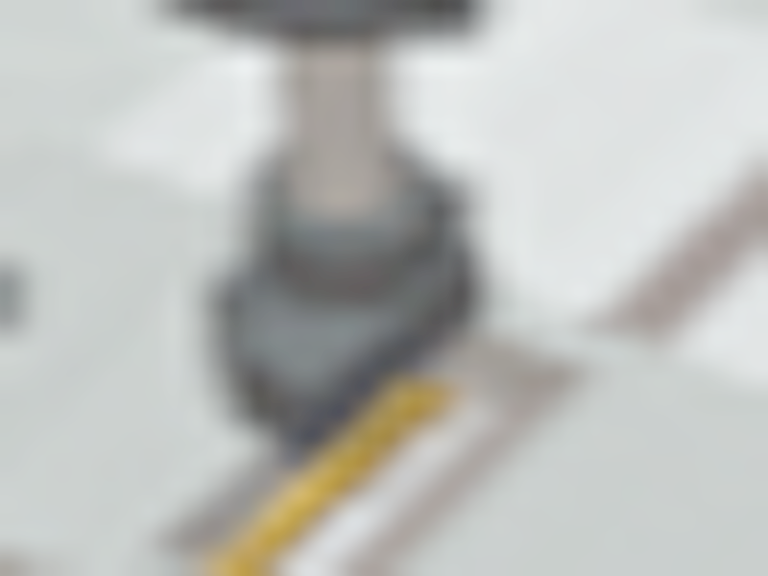

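```bash
python3 - <<'E'
from h import *
s=load('scene5.png')
a=np.radians(-24.3);ex=np.array([np.cos(a),np.sin(a),0]);ey=np.array([-ex[1],ex[0],0]);c=np.array([.5009,-.1817,0])
g=lambda u,v:((u+.5)/24-.5+230,(v+.5)/24-.5+215)
def show(n,u,v,z):
    p=onz(s,*g(u,v),z)-c; print(n,(p@ex*1e3).round(1),(p@ey*1e3).round(1))
zb=.1066-.0508
show('front right bottom',300,445,zb); show('right rear bottom',475,310,zb)
show('front left(cut) top',225,295,zb+.008)
show('neck top axis(stem base)',340,205,zb+.016)
show('window front-left',165,535,.046);show('window back right',585,370,.046)
p=np.array([.4998,-.1834,0])-c;print('tcp',p@ex*1e3,p@ey*1e3)
E
```

```text
front right bottom 13.0 1.7
right rear bottom -9.6 3.7
front left(cut) top 7.7 -8.6
neck top axis(stem base) 1.8 -0.9
window front-left 17.9 -8.8
window back right -18.1 8.5
tcp -0.3029691946702928 -2.0020513647458786
```

```bash
cat > ov.py <<'E'
from h import *
def overlay(s,p,psi,head,zo,x0,y0,w,h,k,out,gamma=.6):
    """p tcp xy; psi nut face dir deg; head deg; zo nut origin z"""
    G=cv2.resize(s['frame'][y0:y0+h,x0:x0+w],None,fx=k,fy=k,interpolation=cv2.INTER_CUBIC)
    G=np.clip(255*(G/255.)**gamma,0,255).astype(np.uint8)
    def L(pts,c):
        q=np.array([(proj(s,a)-[x0,y0]+.5)*k-.5 for a in pts]).astype(np.int32); cv2.polylines(G,[q],True,c,1)
    def rect(ang,l,wd,z): 
        a=np.radians(ang);e=np.array([np.cos(a),np.sin(a)]);f=np.array([-e[1],e[0]])
        return [np.r_[p+i*l/2*e+j*wd/2*f,z] for i,j in((-1,-1),(1,-1),(1,1),(-1,1))]
    def circ(d,z): return [np.r_[p+d/2*np.array([np.cos(t),np.sin(t)]),z] for t in np.linspace(0,6.28,40)]
    L(rect(psi,.026,.026,zo+.014),(0,0,255)); L(rect(psi,.026,.026,zo-.022),(0,0,255))
    L(circ(.036,zo-.026),(255,0,255))
    zh=zo-.0625
    L(circ(.0166,zh+.012),(0,255,255)); 
    L(rect(head,.0328,.016,zh-.004),(0,255,0)); L(rect(head,.0328,.016,zh+.004),(255,255,0))
    cv2.imwrite('pics/'+out,G)
E
python3 - <<'E'
from ov import *
overlay(load('scene5.png'),np.array([.4998,-.1834]),83.95,-24.3,.1066+.0157,225,190,40,50,14,'e7.png')
E
```

```text
(no output)
```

View pics/e7.png

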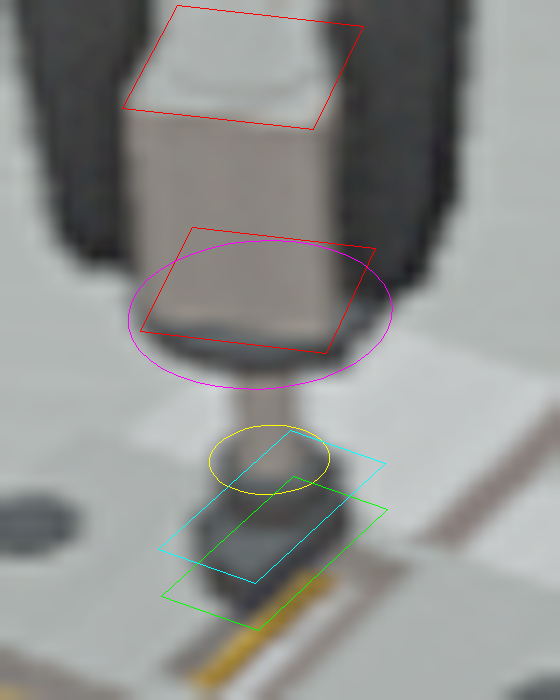

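```bash
python3 - <<'E'
from ov import *
overlay(load('scene3.png'),np.array([.539,.2302]),135.1,27,.1825+.0157,452,178,40,50,12,'e8a.png')
overlay(load('scene4.png'),np.array([.5011,-.1843]),83.85,-24.3,.179+.0157,225,155,40,50,12,'e8b.png')
cv2.imwrite('pics/e8.png',np.hstack([cv2.imread('pics/e8a.png')[:600,:400+80],cv2.imread('pics/e8b.png')])[:, :800])
E
```

```text
(no output)
```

View pics/e8.png

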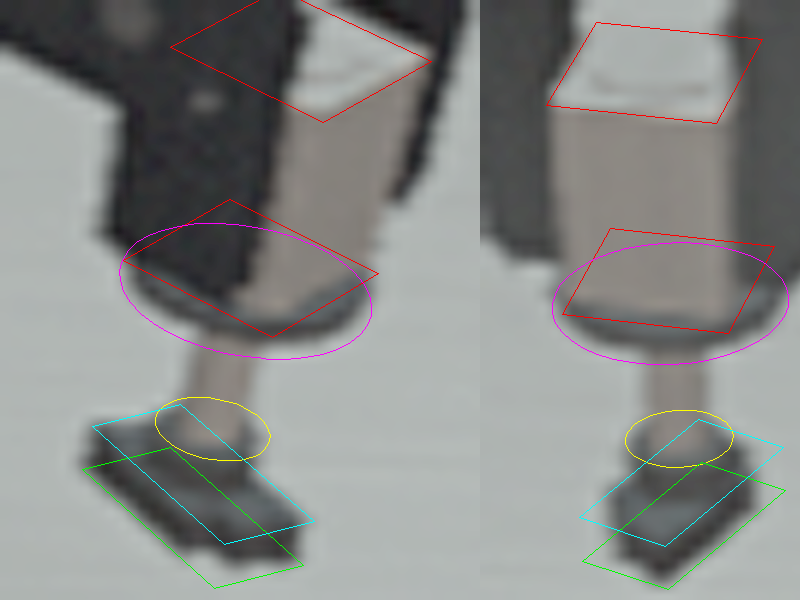

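```bash
python3 - <<'E'
from ov import *
s=snap('scene','scene6.png'); go([.501,-.182,.059],135-51.3)
p=np.array(r.get_state()['tool_pos'])
overlay(s,p[:2],83.95,-24.3,p[2]+.0157,225,190,40,50,14,'e9.png')
E
```

```text
t 11.08 p [ 0.5012 -0.1835  0.1086] psi 83.91 tilt [-0.0001  0.0007] open 0.292 F [ 0.57  0.54 -1.6 ] M [ 0.097 -0.198 -0.015] q [ 0.73  0.9  -0.81  1.93  0.96  0.76  0.81]
 dp units [0.016 0.056 1.984]
 turn units z 0.0006 (deg cw 0.21 )
```

View pics/e9.png

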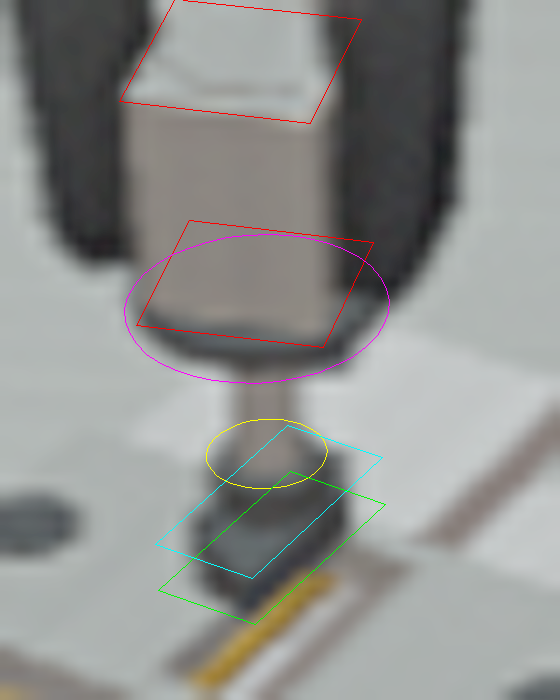

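Emit:
move_arm --turn '[[0, 0, 0], [0, 0, 0], [0, 0, 0], [0, 0, 0], [0, 0, 0], [0, 0, 0], [0, 0, 0]]' --dp '[[-0.02, 0.055, 0.0], [0, 0, 0.15], [0, 0, 0.15], [0, 0, 0.15], [0, 0, 0.15], [0, 0, 0.1], [0, 0, 0]]' --jaw '[1, 1, 1, 1, 1, 1, 1]'

```text
clock: 11.67
tool_pos: [0.5016, -0.1825, 0.0906]
eef_rot: [0.054, 0.999, 0.0, -0.0]
contact_force: [0.3, 0.5, -1.6]
opening: 0.291
```

```bash
python3 - <<'E'
from ov import *
s=snap('scene','scene7.png'); go([.501,-.182,.059],135-51.3)
p=np.array(r.get_state()['tool_pos'])
overlay(s,p[:2],83.95,-24.3,p[2]+.0157,225,195,40,50,14,'e10.png')
E
```

```text
t 11.72 p [ 0.5016 -0.1825  0.0909] psi 83.85 tilt [-0.0004  0.0003] open 0.292 F [-0.02  0.24 -2.77] M [ 0.125 -0.169 -0.044] q [ 0.71  0.92 -0.79  1.94  1.    0.73  0.77]
 dp units [0.027 0.017 1.275]
 turn units z 0.0004 (deg cw 0.15 )
```

View pics/e10.png

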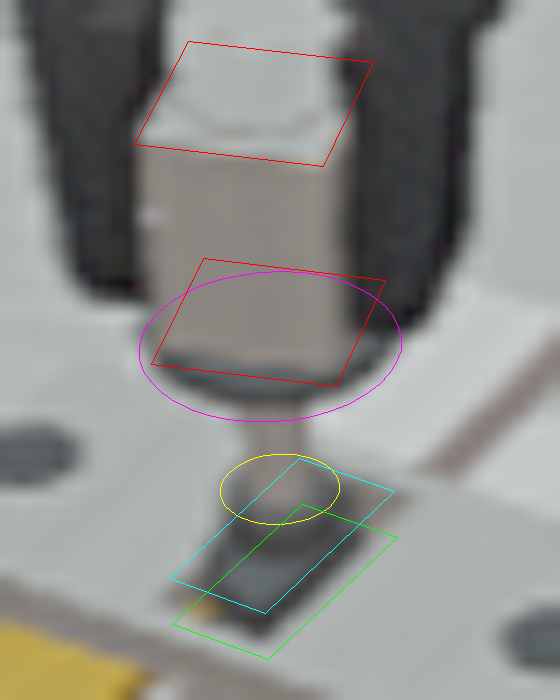

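Emit:
move_arm --turn '[[0, 0, 0], [0, 0, 0], [0, 0, 0], [0, 0, 0], [0, 0, 0]]' --dp '[[0, 0, 0.12], [0, 0, 0.12], [0, 0, 0.12], [0, 0, 0.12], [0, 0, 0]]' --jaw '[1, 1, 1, 1, 1]'

```text
clock: 12.13
tool_pos: [0.5016, -0.1828, 0.0787]
eef_rot: [0.054, 0.999, -0.0, -0.0]
contact_force: [-0.3, -0.0, -1.6]
opening: 0.293
```

```bash
python3 - <<'E'
from h import *
go([.501,-.182,.059],135-51.3)
E
```

```text
t 12.13 p [ 0.5016 -0.1828  0.0787] psi 83.84 tilt [-0.0006 -0.0001] open 0.293 F [-0.25 -0.02 -1.56] M [ 0.034 -0.223  0.026] q [ 0.7   0.94 -0.77  1.94  1.03  0.72  0.75]
 dp units [0.026 0.028 0.788]
 turn units z 0.0004 (deg cw 0.14 )
```

Emit:
move_arm --turn '[[0, 0, 0], [0, 0, 0], [0, 0, 0], [0, 0, 0], [0, 0, 0], [0, 0, 0], [0, 0, 0]]' --dp '[[0, 0, 0.12], [0, 0, 0.12], [0, 0, 0.12], [0, 0, 0.12], [0, 0, 0.12], [0, 0, 0.1], [0, 0, 0]]' --jaw '[1, 1, 1, 1, 1, 1, 1]'

```text
clock: 12.72
tool_pos: [0.5013, -0.1828, 0.0611]
eef_rot: [0.054, 0.999, -0.0, -0.001]
contact_force: [0.5, -0.6, -2.4]
opening: 0.293
```

```bash
python3 - <<'E'
from ov import *
s=snap('scene','scene8.png'); go([.501,-.182,.059],135-51.3)
p=np.array(r.get_state()['tool_pos'])
overlay(s,p[:2],83.95,-24.3,p[2]+.0157,215,195,50,50,12,'e11.png')
E
```

```text
t 12.77 p [ 0.5014 -0.1827  0.0613] psi 83.85 tilt [-0.0008 -0.0001] open 0.296 F [ 0.1  -0.22 -1.96] M [ 0.035 -0.174 -0.061] q [ 0.69  0.96 -0.74  1.95  1.06  0.69  0.72]
 dp units [0.021 0.025 0.094]
 turn units z 0.0004 (deg cw 0.15 )
```

View pics/e11.png

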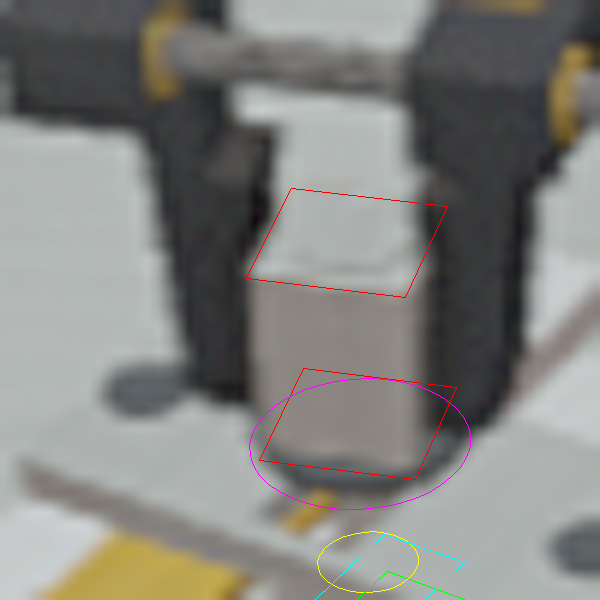

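Emit:
move_arm --turn '[[0, 0, 0], [0, 0, 0], [0, 0, 0], [0, 0, 0]]' --dp '[[0, 0, 0.04], [0, 0, 0.04], [0, 0, 0], [0, 0, 0]]' --jaw '[1, 1, 1, 1]'

```text
clock: 13.1
tool_pos: [0.5018, -0.1828, 0.0597]
eef_rot: [0.054, 0.999, -0.0, 0.0]
contact_force: [1.2, 0.5, -3.2]
opening: 0.291
```

```bash
python3 - <<'E'
from h import *
go(None)
E
```

```text
t 13.1 p [ 0.5018 -0.1828  0.0597] psi 83.84 tilt [ 0.     -0.0002] open 0.291 F [ 1.24  0.47 -3.24] M [ 0.043 -0.107 -0.024] q [ 0.69  0.97 -0.74  1.95  1.07  0.69  0.72]
```

Emit:
move_arm --turn '[[0, 0, 0.012], [0, 0, 0.017], [0, 0, 0.018], [0, 0, 0.018], [0, 0, 0.018], [0, 0, 0.018], [0, 0, 0.018], [0, 0, 0.018], [0, 0, 0.018], [0, 0, 0.015]]' --dp '[[0, 0, 0], [0, 0, 0], [0, 0, 0], [0, 0, 0], [0, 0, 0], [0, 0, 0], [0, 0, 0], [0, 0, 0], [0, 0, 0], [0, 0, 0]]' --jaw '[1, 1, 1, 1, 1, 1, 1, 1, 1, 1]'

```text
clock: 13.93
tool_pos: [0.502, -0.1825, 0.0599]
eef_rot: [0.557, 0.831, 0.0, 0.0]
contact_force: [0.8, 1.1, -2.5]
opening: 0.294
```

```bash
python3 - <<'E'
from h import *
go([.5018,-.1828,.0597])
E
```

```text
t 13.93 p [ 0.502  -0.1825  0.0599] psi 22.35 tilt [ 0.0005 -0.    ] open 0.294 F [ 0.75  1.07 -2.46] M [-0.055 -0.121  0.03 ] q [ 0.56  0.9  -0.5   1.96  0.87  0.51 -0.18]
 dp units [-0.009 -0.01   0.009]
```

Emit:
move_arm --turn '[[0, 0, 0.016], [0, 0, 0.016], [0, 0, 0.016], [0, 0, 0.016], [0, 0, 0.016], [0, 0, 0]]' --dp '[[0, 0, 0], [0, 0, 0], [0, 0, 0], [0, 0, 0], [0, 0, 0], [0, 0, 0]]' --jaw '[1, 1, 1, 1, 1, 1]'

```text
clock: 14.43
tool_pos: [0.5023, -0.1821, 0.06]
eef_rot: [0.745, 0.667, 0.0, 0.0]
contact_force: [0.0, 0.5, -1.1]
opening: 0.293
```

```bash
python3 - <<'E'
from h import *
go([.5018,-.1828,.0597])
E
```

```text
t 14.43 p [ 0.5023 -0.1821  0.06  ] psi -6.25 tilt [0.001 0.   ] open 0.293 F [ 0.04  0.47 -1.13] M [ 0.135 -0.115  0.04 ] q [ 0.48  0.88 -0.37  1.96  0.72  0.44 -0.55]
 dp units [-0.029 -0.017  0.013]
```

Emit:
move_arm --turn '[[0, 0, 0.016], [0, 0, 0.016], [0, 0, 0.016], [0, 0, 0.016], [0, 0, 0.016], [0, 0, 0]]' --dp '[[0, 0, 0.01], [0, 0, 0.016], [0, 0, 0.016], [0, 0, 0.016], [0, 0, 0.016], [0, 0, 0]]' --jaw '[1, 1, 1, 1, 1, 1]'

```text
clock: 14.93
tool_pos: [0.5021, -0.1823, 0.058]
eef_rot: [0.887, 0.462, 0.0, 0.0]
contact_force: [0.2, 1.2, -1.3]
opening: 0.291
```

```bash
python3 - <<'E'
from ov import *
go([.5018,-.1828,.0597])
s=snap('scene','scene9.png')
p=np.array(r.get_state()['tool_pos'])
overlay(s,p[:2],-35,-114.3,p[2]+.0157,215,195,50,50,12,'e12.png')
E
```

```text
t 14.93 p [ 0.5021 -0.1823  0.058 ] psi -34.91 tilt [0.0004 0.    ] open 0.291 F [ 0.23  1.22 -1.25] M [ 0.078 -0.101  0.021] q [ 0.41  0.87 -0.25  1.96  0.55  0.37 -0.88]
 dp units [-0.024  0.002 -0.069]
```

View pics/e12.png

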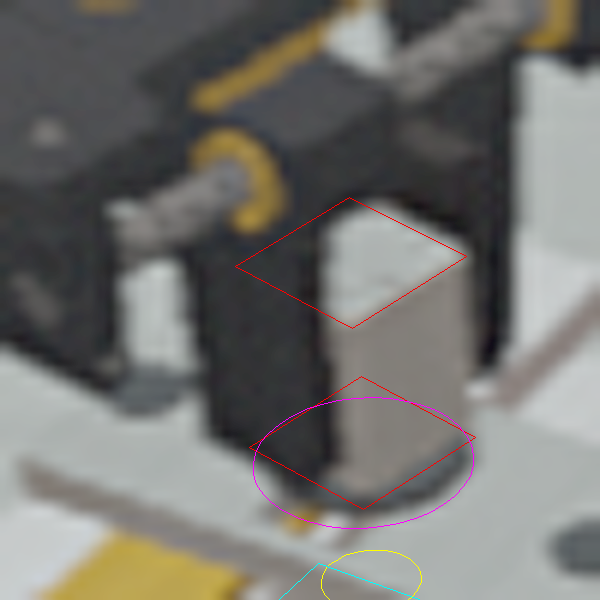

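Emit:
move_arm --turn '[[0, 0, 0.016], [0, 0, 0.016], [0, 0, 0.016], [0, 0, 0.016], [0, 0, 0.016], [0, 0, 0]]' --dp '[[0, 0, 0.016], [0, 0, 0.016], [0, 0, 0.016], [0, 0, 0.016], [0, 0, 0.016], [0, 0, 0]]' --jaw '[1, 1, 1, 1, 1, 1]'

```text
clock: 15.48
tool_pos: [0.5018, -0.1824, 0.0559]
eef_rot: [0.974, 0.228, -0.0, -0.0]
contact_force: [-0.7, 1.2, -1.5]
opening: 0.292
```

```bash
python3 - <<'E'
from ov import *
go([.5018,-.1828,.0597])
E
```

```text
t 15.48 p [ 0.5018 -0.1824  0.0559] psi -63.65 tilt [-0.0001  0.0002] open 0.292 F [-0.66  1.21 -1.46] M [ 0.071 -0.037 -0.01 ] q [ 0.35  0.87 -0.14  1.97  0.34  0.33 -1.18]
 dp units [-0.007  0.015 -0.151]
```

Emit:
move_arm --turn '[[0, 0, 0.016], [0, 0, 0.016], [0, 0, 0.016], [0, 0, 0.016], [0, 0, 0.016], [0, 0, 0]]' --dp '[[0, 0, 0.016], [0, 0, 0.016], [0, 0, 0.016], [0, 0, 0.016], [0, 0, 0.016], [0, 0, 0]]' --jaw '[1, 1, 1, 1, 1, 1]'

```text
clock: 15.98
tool_pos: [0.5018, -0.1824, 0.054]
eef_rot: [1.0, -0.021, -0.0, -0.0]
contact_force: [0.0, 1.4, 0.9]
opening: 0.295
```

```bash
python3 - <<'E'
from ov import *
go([.5018,-.1828,.0597])
s=snap('scene','scene10.png')
p=np.array(r.get_state()['tool_pos'])
overlay(s,p[:2],-92,-114.3,p[2]+.0157,215,195,50,50,12,'e13.png')
E
```

```text
t 15.98 p [ 0.5018 -0.1824  0.054 ] psi -92.37 tilt [-0.0002  0.0003] open 0.295 F [0.04 1.37 0.89] M [ 0.071  0.036 -0.02 ] q [ 0.29  0.87 -0.05  1.97  0.12  0.3  -1.47]
 dp units [ 0.     0.018 -0.228]
```

View pics/e13.png

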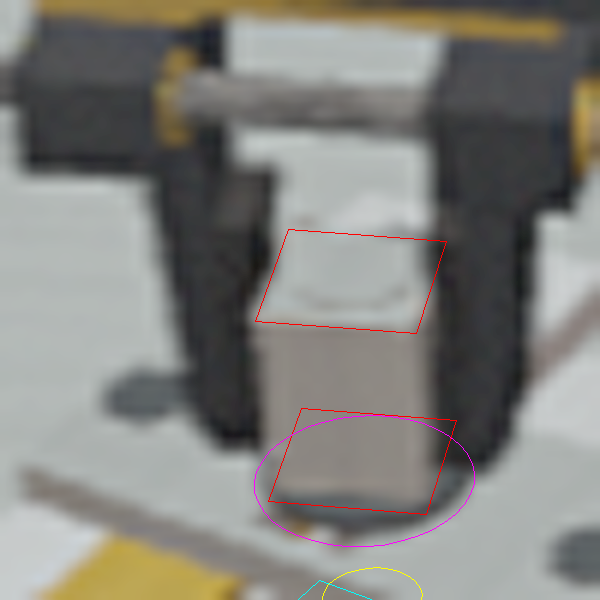

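Emit:
move_arm --turn '[[0, 0, 0.016], [0, 0, 0.016], [0, 0, 0.016], [0, 0, 0.016], [0, 0, 0.016], [0, 0, 0]]' --dp '[[0, 0, 0.016], [0, 0, 0.016], [0, 0, 0.016], [0, 0, 0.016], [0, 0, 0.016], [0, 0, 0]]' --jaw '[1, 1, 1, 1, 1, 1]'

```text
clock: 16.53
tool_pos: [0.5018, -0.1824, 0.0521]
eef_rot: [0.963, -0.269, -0.0, -0.0]
contact_force: [-0.5, 1.2, 3.6]
opening: 0.291
```

```bash
python3 - <<'E'
from ov import *
go([.5018,-.1828,.0597])
E
```

```text
t 16.53 p [ 0.5018 -0.1824  0.0521] psi -121.17 tilt [-0.      0.0003] open 0.291 F [-0.51  1.19  3.56] M [ 0.106  0.045 -0.042] q [ 0.24  0.88  0.04  1.97 -0.11  0.29 -1.75]
 dp units [ 0.006  0.013 -0.304]
```

Emit:
move_arm --turn '[[0, 0, 0.016], [0, 0, 0.016], [0, 0, 0.016], [0, 0, 0]]' --dp '[[0, 0, 0.016], [0, 0, 0.016], [0, 0, 0.016], [0, 0, 0]]' --jaw '[1, 1, 1, 1]'

```text
clock: 16.87
tool_pos: [0.502, -0.1824, 0.0512]
eef_rot: [0.912, -0.41, 0.0, -0.0]
contact_force: [-0.3, -0.3, 4.9]
opening: 0.288
```

```bash
python3 - <<'E'
from ov import *
go([.5018,-.1828,.0597]); print(r.get_state()['joint_torque'][4:])
E
```

```text
t 16.87 p [ 0.502  -0.1824  0.0512] psi -138.42 tilt [0.0005 0.0003] open 0.288 F [-0.33 -0.3   4.86] M [ 0.181  0.106 -0.032] q [ 0.21  0.88  0.09  1.98 -0.24  0.29 -1.92]
 dp units [ 0.004  0.017 -0.342]
[-0.29545734 -0.2823289  -0.52582774]
```

```bash
python3 - <<'E'
from ov import *
s=snap('scene','scene11.png')
for i in range(3):
    r.snapshot('top'); st=r.get_state(); print(st['clock'],np.round(st['joint_torque'],3),np.round(st['moment'],3),np.round(st['contact_force'],2),np.round(st['qd'],4)[4:])
p=np.array(st['tool_pos'])
overlay(s,p[:2],-138,-114.3,p[2]+.0157,205,195,65,50,12,'e14.png')
E
```

```text
16.9667 [ 2.8300e-01 -4.8184e+01  3.0210e+00 -5.4060e+00  9.0000e-03 -2.9300e-01
 -5.0000e-02] [ 0.184  0.13  -0.066] [-0.03  0.67  5.18] [-0.0024 -0.0021 -0.0071]
17.0167 [ 4.0300e-01 -4.8075e+01  2.9930e+00 -5.4010e+00  7.7000e-02 -3.0200e-01
  4.4000e-02] [0.186 0.118 0.025] [-0.64  0.68  4.92] [-0.0017  0.0006 -0.0028]
17.0667 [ 4.3900e-01 -4.8093e+01  3.0060e+00 -5.3940e+00  6.5000e-02 -3.0200e-01
  1.6000e-02] [0.21  0.096 0.026] [0.18 1.6  5.31] [-0.0011 -0.0011 -0.0016]
```

View pics/e14.png

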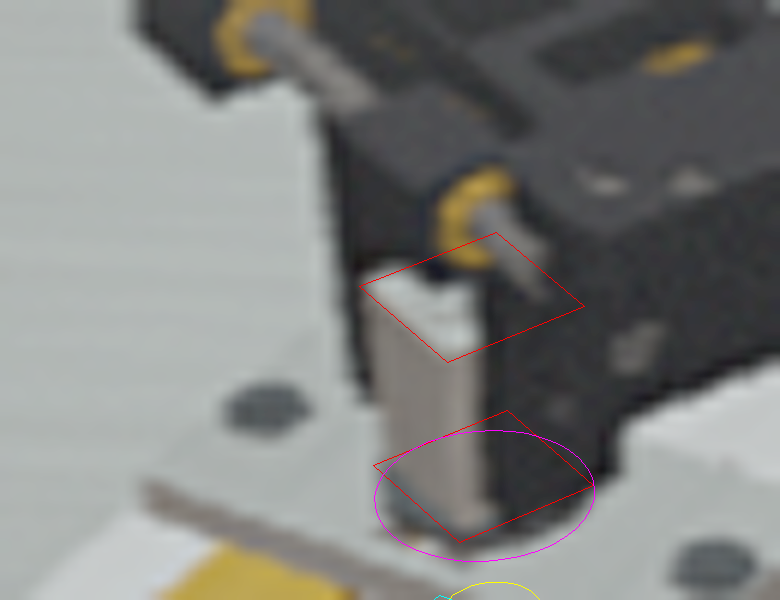

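Emit:
move_arm --turn '[[0, 0, 0.016], [0, 0, 0.016], [0, 0, 0.016]]' --dp '[[0, 0, 0.014], [0, 0, 0.014], [0, 0, 0.01]]' --jaw '[1, 1, 1]'

```text
clock: 17.32
tool_pos: [0.5024, -0.1824, 0.0509]
eef_rot: [0.84, -0.543, 0.0, -0.001]
contact_force: [-0.8, 1.2, 14.1]
opening: 0.292
```

```bash
python3 - <<'E'
from ov import *
go([.5018,-.1828,.0597]); print(r.get_state()['joint_torque'][4:])
E
```

```text
t 17.32 p [ 0.5024 -0.1824  0.0509] psi -155.78 tilt [0.0015 0.0008] open 0.292 F [-0.76  1.19 14.07] M [0.343 0.351 0.233] q [ 0.18  0.89  0.14  1.98 -0.38  0.3  -2.08]
 dp units [ 0.006  0.028 -0.352]
[ 0.3503108  -0.75420784  0.4361748 ]
```

Emit:
move_arm --turn '[[0, 0, 0.008], [0, 0, 0.008], [0, 0, 0.008]]' --dp '[[0, 0, -0.015], [0, 0, 0], [0, 0, 0]]' --jaw '[1, 1, 1]' --newtons 40

```text
clock: 17.57
tool_pos: [0.5024, -0.1822, 0.0509]
eef_rot: [0.797, -0.603, 0.0, -0.001]
contact_force: [-0.5, 1.9, 8.4]
opening: 0.291
```

```bash
python3 - <<'E'
from ov import *
go([.5018,-.1828,.0597]); print(r.get_state()['joint_torque'][4:])
E
```

```text
t 17.57 p [ 0.5024 -0.1822  0.0509] psi -164.23 tilt [0.0012 0.0008] open 0.291 F [-0.45  1.92  8.38] M [0.349 0.125 0.385] q [ 0.16  0.89  0.17  1.98 -0.45  0.31 -2.17]
 dp units [ 0.017  0.03  -0.352]
[-0.02924534 -0.4353941  -0.04563332]
```

Emit:
move_arm --turn '[[0, 0, 0]]' --dp '[[0, 0, 0]]' --jaw '[1]'

```text
clock: 17.65
tool_pos: [0.5024, -0.1822, 0.0509]
eef_rot: [0.797, -0.603, 0.0, -0.001]
contact_force: [0.2, 2.0, 8.2]
opening: 0.296
```

```bash
python3 - <<'E'
from ov import *
go([.5018,-.1828,.0597]); 
for i in range(2): r.snapshot('top'); go(None)
E
```

```text
t 17.65 p [ 0.5024 -0.1822  0.0509] psi -164.22 tilt [0.0011 0.0006] open 0.296 F [0.16 1.97 8.18] M [0.312 0.102 0.201] q [ 0.16  0.89  0.17  1.98 -0.45  0.31 -2.17]
 dp units [ 0.017  0.03  -0.353]
t 17.7 p [ 0.5024 -0.1822  0.0509] psi -164.14 tilt [0.0012 0.0007] open 0.292 F [0.68 1.06 8.48] M [0.379 0.116 0.186] q [ 0.16  0.89  0.17  1.98 -0.45  0.31 -2.17]
t 17.75 p [ 0.5024 -0.1822  0.0509] psi -164.13 tilt [0.0012 0.0007] open 0.292 F [0.79 1.96 9.53] M [0.35  0.153 0.197] q [ 0.16  0.89  0.17  1.98 -0.45  0.31 -2.17]
```

Emit:
move_arm --turn '[[0, 0, 0.005], [0, 0, 0.005]]' --dp '[[0, 0, 0], [0, 0, 0]]' --jaw '[1, 1]'

```text
clock: 17.92
tool_pos: [0.5024, -0.1821, 0.0509]
eef_rot: [0.779, -0.628, 0.0, -0.001]
contact_force: [0.2, 1.3, 8.3]
opening: 0.298
```

```bash
python3 - <<'E'
from ov import *
go([.5018,-.1828,.0597]);r.snapshot('top'); go(None)
s=snap('scene','scene12.png')
k=12;x0,y0=205,190
G=cv2.resize(s['frame'][y0:y0+50,x0:x0+65],None,fx=k,fy=k,interpolation=cv2.INTER_CUBIC)
cv2.imwrite('pics/e15.png',G)
E
```

```text
t 17.92 p [ 0.5024 -0.1821  0.0509] psi -167.74 tilt [0.0012 0.0009] open 0.298 F [0.21 1.32 8.27] M [0.285 0.081 0.55 ] q [ 0.16  0.89  0.18  1.98 -0.47  0.31 -2.2 ]
 dp units [ 0.02   0.031 -0.353]
t 17.97 p [ 0.5025 -0.1821  0.0509] psi -167.82 tilt [0.0012 0.0008] open 0.289 F [0.48 0.89 9.18] M [0.316 0.103 0.49 ] q [ 0.16  0.89  0.18  1.98 -0.48  0.31 -2.2 ]
```

View pics/e15.png

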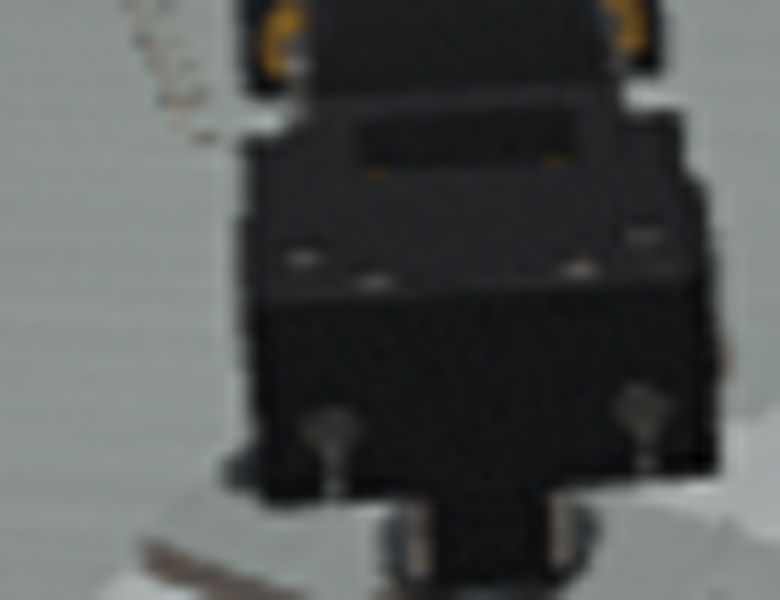

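The torque now holds at about 0.49 N·m with the arm still, and it rose steeply, so the nut is clamped. I'll let go and move straight up.

Emit:
move_arm --turn '[[0, 0, 0], [0, 0, 0], [0, 0, 0], [0, 0, 0], [0, 0, 0]]' --dp '[[0, 0, 0], [0, 0, 0], [0, 0, 0], [0, 0, 0], [0, 0, 0]]' --jaw '[-0.1, -0.1, -0.1, -0.1, -0.1]'

```text
clock: 18.43
tool_pos: [0.5015, -0.1827, 0.0499]
eef_rot: [0.777, -0.63, -0.0, 0.0]
contact_force: [1.0, -0.3, -0.1]
opening: 0.552
```

Emit:
move_arm --turn '[[0, 0, 0], [0, 0, 0], [0, 0, 0], [0, 0, 0], [0, 0, 0], [0, 0, 0], [0, 0, 0], [0, 0, 0]]' --dp '[[0, 0, -0.2], [0, 0, -0.4], [0, 0, -0.8], [0, 0, -1], [0, 0, -1], [0, 0, -1], [0, 0, -0.6], [0, 0, 0]]' --jaw '[-0.1, -0.1, -0.1, -0.1, -0.1, -0.1, -0.1, -0.1]'

```text
clock: 19.1
tool_pos: [0.5035, -0.1836, 0.179]
eef_rot: [0.776, -0.63, 0.003, -0.001]
contact_force: [-0.1, 0.9, 0.4]
opening: 0.55
```

```bash
python3 - <<'E'
from h import *
go(None)
s=snap('scene','scene13.png')
k=8;x0,y0=190,190
cv2.imwrite('pics/e16.png',cv2.resize(s['frame'][y0:y0+75,x0:x0+100],None,fx=k,fy=k,interpolation=cv2.INTER_CUBIC))
E
```

```text
t 19.1 p [ 0.5035 -0.1836  0.179 ] psi -168.15 tilt [ 0.0064 -0.0024] open 0.55 F [-0.11  0.88  0.35] M [ 0.057 -0.099 -0.022] q [ 0.06  0.68  0.35  1.92 -0.39  0.6  -2.28]
```

View pics/e16.png

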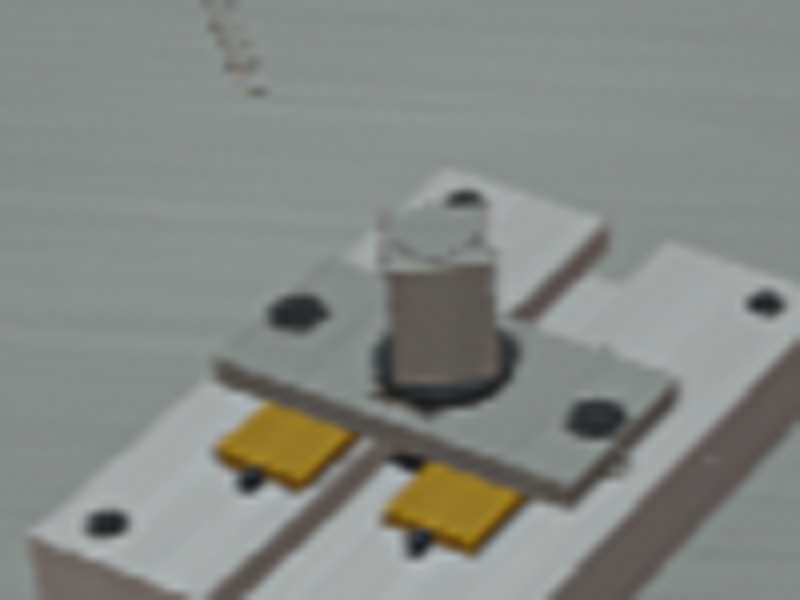

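```bash
python3 - <<'E'
from h import *
s=load('scene13.png');s0=load('scene0.png')
a=np.radians(-24.3);ex=np.array([np.cos(a),np.sin(a),0]);ey=np.array([-ex[1],ex[0],0]);c=np.array([.5009,-.1817,0])
g=lambda u,v:((u+.5)/8-.5+190,(v+.5)/8-.5+190)
for z in(.0105,.0185,.0265):
  for uv in((395,460),(408,464),(420,465)):
    p=onz(s,*g(*uv),z)-c; print(z,uv,(p@ex*1e3).round(1),(p@ey*1e3).round(1))
# bar top corners in both: front-left (214,365), right (680,385), front (572,498)
for uv in((214,362),(680,383),(570,495)):
  for z in(.046,.042): 
    p=onz(s,*g(*uv),z)-c; print('bar',z,uv,(p@ex*1e3).round(1),(p@ey*1e3).round(1))
x0,y0=225,230
A=[cv2.resize(q['frame'][y0:y0+36,x0:x0+26],None,fx=14,fy=14,interpolation=cv2.INTER_CUBIC) for q in(s0,s)]
cv2.imwrite('pics/e17.png',np.clip(255*(np.hstack(A)/255.)**.6,0,255).astype(np.uint8))
E
```

```text
0.0105 (395, 460) 5.8 -13.5
0.0105 (408, 464) 5.5 -9.8
0.0105 (420, 465) 4.4 -6.9
0.0185 (395, 460) 14.0 -7.4
0.0185 (408, 464) 13.8 -3.7
0.0185 (420, 465) 12.6 -0.9
0.0265 (395, 460) 22.3 -1.2
0.0265 (408, 464) 22.0 2.4
0.0265 (420, 465) 20.9 5.2
bar 0.046 (214, 362) 31.9 -46.5
bar 0.042 (214, 362) 27.7 -50.0
bar 0.046 (680, 383) -17.3 56.9
bar 0.042 (680, 383) -21.8 54.1
bar 0.046 (570, 495) 33.2 57.1
bar 0.042 (570, 495) 29.0 54.3
```

View pics/e17.png

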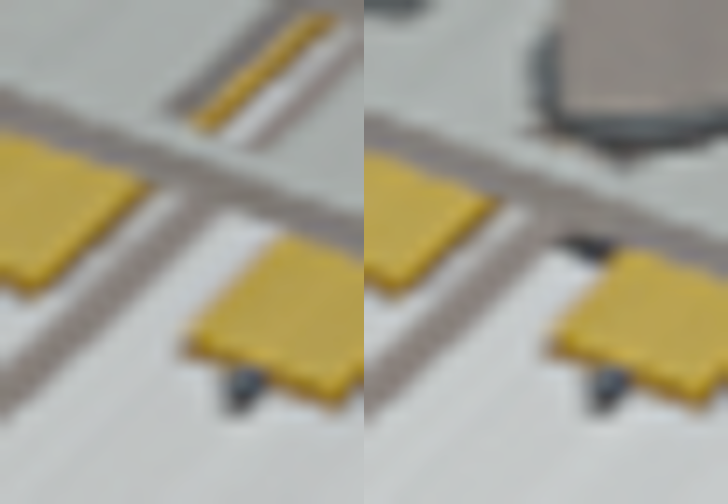

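The bar now lies flat on both brass plates, and its corners fit z = 0.042 rather than 0.046. The flange sits on it, and a dark piece of the head shows across the slot under the bar at crop (585,245). One last look for the bystanders, then I hand in.

```bash
python3 - <<'E'
from h import *
s=snap('scene','scene14.png'); s0=load('scene0.png')
d=(cv2.absdiff(s['frame'],s0['frame']).max(2)>40).astype(np.uint8)
n,l,st,c=cv2.connectedComponentsWithStats(d)
print([(st[i].tolist()) for i in range(1,n) if st[i,4]>12])
go(None)
E
```

```text
[[25, 0, 95, 67, 2811], [193, 0, 75, 187, 7880], [312, 0, 11, 18, 83], [366, 0, 4, 9, 25], [374, 0, 8, 51, 222], [346, 35, 13, 3, 18], [237, 221, 15, 15, 92], [223, 225, 8, 3, 14], [217, 231, 51, 23, 243], [269, 236, 6, 10, 23], [448, 240, 23, 23, 347], [448, 267, 13, 10, 63]]
t 19.2 p [ 0.502  -0.1825  0.1759] psi -168.13 tilt [ 0.0015 -0.0003] open 0.552 F [-0.12  1.42 -0.42] M [ 0.115 -0.044 -0.004] q [ 0.06  0.69  0.34  1.92 -0.39  0.59 -2.28]
```

View pics/scene14.png

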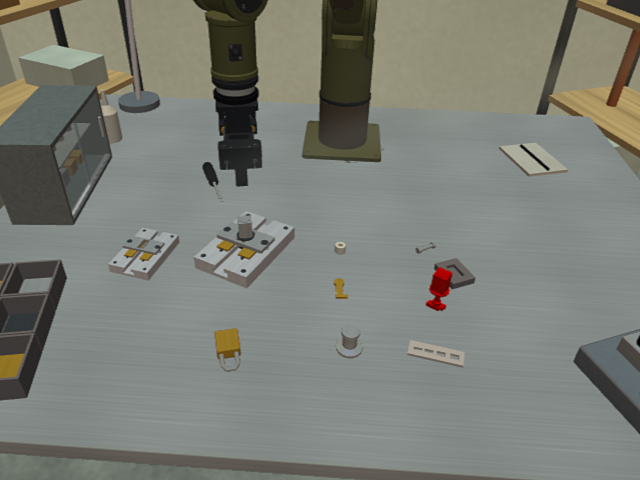

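The only changes since the start are the arm, the bolt, the bar and the emptied holder. The bystanders haven't moved and the gripper is clear of everything.

```bash
python3 -c "
from plant import r
print(r.finish_job())"
```

```text
the job is handed in; nothing more can be done
None
```

I took the grey T-bolt from its holder by the nut and lowered it lengthwise through the window of the large (180 x 120 mm) fixture's bar into the slot without contact. I then turned it clockwise a quarter turn plus about 2.8 rad in one grasp, so no regrasp was needed. I let go, moved straight up and handed in at about 19 s; no verdict was reported.

**What the last checks showed:**
- **Bar:** it is down on the brass plates; its corners in the picture fit 42 mm height, not 46 mm.
- **Head:** the small part of it visible under the bar fits a head lying square across the slot. I inferred this from that and from the nut threading down; I could not measure the head's angle directly.
- **Rest of the scene:** the scene picture shows no change to the bystanders or the red look-alike, and the gripper is clear of everything.

**What disagreed:**
- **Torque:** the final torque read 0.49 to 0.55 N·m, above the 0.25 to 0.4 asked for. At the step before it was 0.39 while turning but only about 0.2 at rest, so I turned once more.
- **Position:** the camera and the arm's own readings differed by 1 to 2 mm during insertion, within the stated calibration.
- **Clamping force:** I had no direct reading of the nut's force on the bar; I judged it only from the torque.

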